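# Spin-test the welding turntable, brake it at its index station and lock it

### The job

Check that the bench turntable runs free: sweep a fingertip across its disc to send it round briskly and let it run on untouched for three seconds. Then slow it with a light touch of the fingertip so that it comes to rest with its index hole under the slot of the fixed arm, and press the black index plunger fully home into the hole to lock it. Never lower the plunger onto a turning disc, never lean hard on the disc, and leave the other things on the bench alone.

Things in the scene. Friction and masses are not known exactly. Their poses are not given: they have to be found in the camera images.
- disc_centre (a point): Fixed point on the turntable's axis at the height of the disc's flat top (70 mm above the bench when not pressed). Its x axis is that of the slot. The disc turns about the vertical through this point, either way, without end, in a very free bearing: once spun it coasts for many seconds. It rides on a spring: after 1 to 5 N preload it sinks 0.4 mm per newton, 5 mm at most, and rises when released.
- slot (a point): Middle of the slot (26 x 11 mm) at the top of the fixed dark steel index arm, 96 mm above the bench, 85 mm from the disc's axis. x axis: level, from the disc's axis outward through the slot (away from the robot, within 0.3 rad of ahead). The arm, a plate 50 mm wide, 12 mm thick, underside 14 mm above the disc, covers the disc from 62 mm radius outward; a post carries it 150 mm out.
- hood_edge (a point): Middle of the front edge of the fixed bare steel hood, at its underside, 200 mm above the bench, 66 mm from the disc's axis (19 mm before the plunger's axis). The hood, a sheet 110 mm wide and 3 mm thick, reaches from here outward to the post, over plunger and slot: the plunger can be reached only from the disc's side with the tool leaning.
- hole (a point): Centre of the index hole in the disc's top: dark, 14 mm, in a darker 21 mm ring, 85 mm from the disc's centre; goes round with the disc. It is under the slot when this point and the slot's middle have the same x and y. On the opposite side a dark line is scribed from hub to rim, exactly 180 degrees from the hole.
- pointer (a point): Top of the fixed pointer, a dark steel tab 6 mm wide standing just off the disc's rim (8 mm deep, 117 mm from the centre, level with the disc's top), exactly opposite the slot: when the hole is under the slot, the scribed line ends at this pointer.
- disc: Level bare-aluminium disc of 220 mm diameter, 12 mm thick, 0.5 kg give or take a third, with a steel hub boss (32 mm diameter, 8 mm proud) in the middle; else its top is flat, with six tiny dark dimples at 50 mm radius that mean nothing. Not to be pressed with more than 30 N. Origin: centre of its underside; x axis points to its index hole, z up.
- spindle (a joint): Angle of the disc, rad, growing counter-clockwise seen from above, unbounded; the hole is under the slot whenever this is a whole multiple of 2 pi.
- plunger (a joint): How far the index plunger is pressed down, m: 0 raised (start), 0.010 its tip meets the disc's face, 0.022 home with the pin in the hole. Slides straight down in the slot, stays where left (3 N friction, no spring). The 10 mm pin has a ball end and finds the 14 mm hole if up to about 3 mm out of line. If it stops near 0.010 to 0.016 it stands on the disc, not in the hole.
- knob_top (a point): Top centre of the plunger's black mushroom knob (28 mm diameter, 18 mm high, top slightly domed: flat 20 mm across); 142 mm above the bench when raised, 120 mm when home, right above the slot.
- the_magnet: Bystander: grey welding magnet, 24 x 46 x 66 mm, loose; origin under its middle.
- the_key: Bystander: dark hex key, 34 x 114 x 9 mm, loose; origin under its middle.
- the_coupon: Bystander: square steel coupon, 50 x 50 x 9 mm, loose; origin under its middle.
- the_torch: Bystander: dark hand torch, 31 x 104 x 31 mm, lying loose; origin under its middle.

How it is judged:
On the way, in this order (a step that is already met when the one before it is completed fails the run):
1. The disc runs free, untouched by the robot, faster than 0.4 rad/s, for 2.5 s (angular speed of disc above 0.4 rad/s and contact force between disc and the arm below 0.1 N and contact force between disc and the fingers below 0.1 N), for 2.5 s.
2. The disc is at rest with its hole within 5 mm of the slot's middle, the plunger still up (angular speed of disc below 0.05 rad/s and horizontal distance between hole and slot below 0.005 m and value of joint plunger below 0.006 m), for 0.3 s.
At the end, for the whole second after the job is handed in: The plunger is pressed at least 19 mm down (22 mm is home), its pin in the disc's index hole; the hole's centre is within 4 mm (horizontally) of the slot's middle and the disc is at rest (value of joint plunger above 0.019 m and horizontal distance between hole and slot below 0.004 m and angular speed of disc below 0.05 rad/s); the robot touches nothing.
It fails at once if the plunger was lowered onto a turning disc (more than 8 mm down with the disc faster than 0.5 rad/s) (value of joint plunger above 0.008 m and angular speed of disc above 0.5 rad/s).
It fails at once if the disc was pressed with more than 30 N (contact force between disc and the arm above 30 N or contact force between disc and the fingers above 30 N).
It fails at once if a bystander was moved by more than 20 mm (distance of any of the_magnet, the_key, the_coupon, the_torch from where it was at the start of the episode above 0.02 m).
It also fails if it takes over 54 s, if anything falls off the work surface, if the arm or the gripper's body presses on something with over 40 N, if the wrist force passes 120 N, or if a joint passes its speed limit or range.

### The arm

A 6-joint arm with a two-finger parallel gripper is mounted at the origin on a cart in front of the work surface, level with it; the furniture and walls round the work are solid. World frame = base frame: x ahead of the robot, y to its left, z up, the work surface at z = 0. Lengths are in m, angles in rad, forces in N, time in s.
With the tool pointing down it reaches from about 0.3 to 0.95 m from the base axis. Payload 3.1 kg.
Tool frame: the origin (TCP) lies on the centre line of the jaws, within the pads' length; the fingertips stand 14 mm ahead of it and the grasp point (between the pads) lies 5 mm behind it; z points along the fingers, y is the direction in which the jaws open and shut (so a half turn about z gives the same grasp; the last joint's range is limited). The gripper opens to 85 mm and grips with 20 to 120 N. Pads are 22 mm wide; open, the fingers measure 114 mm over their backs; the gripper's body (76 mm by 85 mm) begins 54 mm behind the grasp point. The pads swing forward as they close: fully open they stand 13 mm farther back than shut.
Start: joints at [-1.204, 0.308, 1.634, -0, 1.2, -0.07], TCP at [0.264, -0.566, 0.245] pointing down, gripper open.
Joint ranges: [-3.06, 3.06], [-0.79, 1.96], [0.05, 2.63], [-1.19, 4.34], [0.05, 2.64], [-2.94, 2.94]. Speed limits (rad/s): [2.79, 2.79, 3.14, 3.14, 3.14, 3.14].

### API

Orientations are given as a rotation vector (axis times angle).
In Python, from station import status, eyes, r gives the robot as it stands.
- The arm moves only by the tool step_arm, never from a script. Its argument "moves" is a list of rows, each a list of 7 numbers: the shift along the world's x, y, z in cm, then the turn, a rotation vector about the world's x, y, z in degrees, then the closure, from -1 (fully open) to 1 (shut), so that 0 is half open. A call has exactly 8 rows; each row shifts and turns the pose as measured when the row begins; what a row does not reach is not made up. A row lasts 1/12 s, in which the tool goes at most 41.7 mm and 7.16 degrees, less where a joint would pass 70% of its speed; a pose out of reach is approached as far as the arm can. A call is refused whole if a number of a shift passes 4.17 or a number of a turn 7.16, either way. A call with a gripper value outside its range is refused whole. The fingers move at their own pace and stop on an object; the grip force is fixed at half the most. Time passes only in rows, so rows that do not move let the fingers close, or fill a call up. It gives the time, the measured TCP pose, the force and the opening at its end, in the units of the state.
- status.observe(): the state, without advancing time (a new reading comes with each control period).
- eyes.capture(name): name is "scene" or "top" or "wrist"; returns a dict with "color" (480x640x3 uint8, blue, green, red), "depth" (480x640 float32, m along the optical axis (not along the pixel's ray), 0 where there is no reading), "intrinsics" (3x3 intrinsics, pixels), "extrinsics" (4x4, takes a point from camera to world coordinates). Camera axes: x right, y down, z forward; pixel columns grow to the right and rows downward; lengths in m; the calibration is good to about 2 mm. A picture is of the moment at which its call begins.
- r.job_done(): hands the job in, once; it reports no verdict.
The state is a dict: "time": time; "q": joint angles; "joint_velocities": joint speeds; "joint_efforts": joint torques, N m; "ee_pos": TCP position; "tcp_rot": TCP orientation; "contact_force": force on the tool from outside, world axes, zero at the start; "ft_torque": the same for the moment, N m; "opening": finger opening in m.
Only numpy, scipy, OpenCV 4.12 (cv2) and the standard library are available. Lean on these libraries where they do the work, as an engineer would, in place of code of your own. Each camera call takes 0.05 s, during which the arm holds its last target.

## Working session

There is one attempt and no reset: what is moved stays moved. The work goes in short steps, Python scripts to look and compute and a tool call to move; the robot and the scene stay as the last step left them, time stands still between calls to the robot, and variables do not carry over. Pictures are saved under pics/ and viewed, and the job is handed in when it is done.

Besides the shell and the picture viewer there is one more tool, called after ">>>" as name([rows], argument=value, ...), one row to a line, values as JSON. step_arm: Moves the arm, as the interface text tells. Its arguments: {"type":"object","properties":{"moves":{"type":"array","items":{"type":"array","items":{"type":"number"}}}},"required":["moves"]}

```bash
ls; mkdir -p pics; python3 - <<'E'
from station import status, eyes, r
import cv2,numpy as np
print(status.observe())
for n in ["scene","top","wrist"]:
    c=eyes.capture(n); cv2.imwrite(f"pics/{n}0.png",c["color"]); print(n,c["intrinsics"],c["extrinsics"])
    np.savez(f"pics/{n}0.npz",**c)
E
```

```text
pics
{'time': 0.0, 'q': array([-1.20371693e+00,  3.09009152e-01,  1.63520367e+00, -7.67883853e-06,
        1.19969408e+00, -6.97033787e-02]), 'joint_velocities': array([-1.30381480e-03,  1.69078116e-05, -7.45526255e-05,  2.97454152e-04,
        1.35144750e-03, -5.21344888e-04]), 'joint_efforts': array([ 3.06862239e-04, -4.15255022e+01, -2.76663458e+01, -1.53656288e-04,
        1.02465448e-02, -7.32140748e-07]), 'ee_pos': array([ 0.26407635, -0.56559139,  0.2440363 ]), 'tcp_rot': array([-3.06473682e+00, -6.80164531e-01,  5.49234510e-04]), 'contact_force': array([ 0.17428301, -0.40424806,  0.33504981]), 'ft_torque': array([ 0.02195157, -0.00135343, -0.04130656]), 'opening': 0.08520588078583116}
scene [[608.37419332   0.         311.99569269]
 [  0.         608.37419332 236.76685597]
 [  0.           0.           1.        ]] [[-0.81865792 -0.36412535  0.44408551 -0.13730653]
 [-0.57425972  0.52578555 -0.6275152   0.97108627]
 [-0.00499955 -0.76874071 -0.63954103  1.14582777]
 [ 0.          0.          0.          1.        ]]
top [[525.6641437    0.         321.72283695]
 [  0.         525.6641437  244.05443764]
 [  0.           0.           1.        ]] [[ 6.18465789e-03 -9.82095596e-01  1.88281679e-01  3.02819859e-01]
 [-9.99978389e-01 -6.49384164e-03 -1.02532040e-03 -1.61032427e-02]
 [ 2.22963406e-03 -1.88271268e-01 -9.82114534e-01  1.55738394e+00]
 [ 0.00000000e+00  0.00000000e+00  0.00000000e+00  1.00000000e+00]]
wrist [[415.00600809   0.         322.76516633]
 [  0.         415.00600809 243.40558995]
 [  0.           0.           1.        ]] [[ 0.42214125 -0.87337811 -0.24291449  0.32522717]
 [-0.90652943 -0.40702033 -0.11197694 -0.53757274]
 [-0.00107292  0.26747922 -0.96356303  0.37198034]
 [ 0.          0.          0.          1.        ]]
```

View pics/scene0.png

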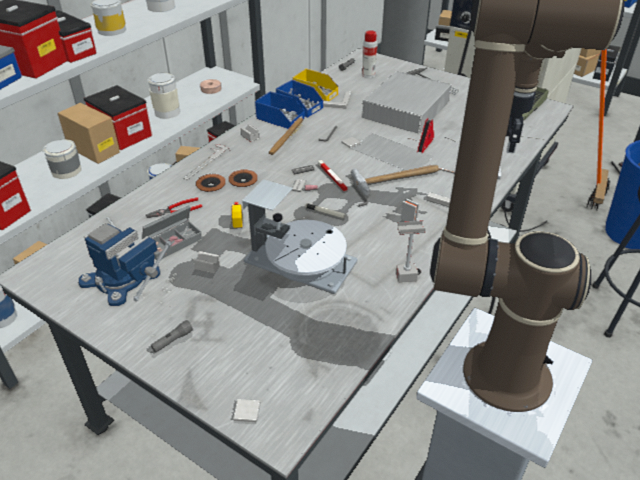

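View pics/top0.png

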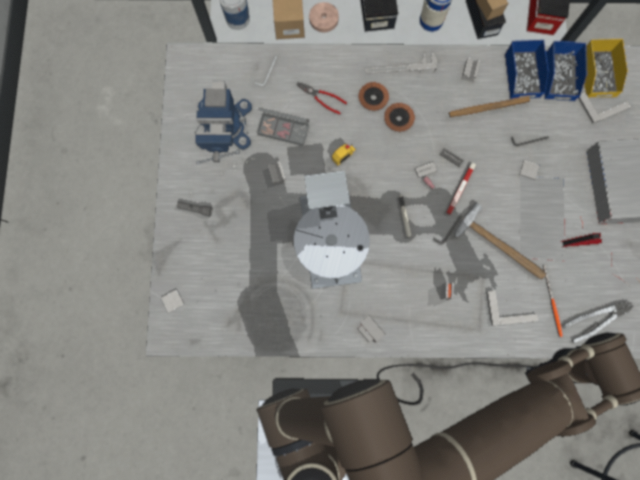

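```bash
cat > h.py <<'E'
import numpy as np,cv2
def ray(c,u,v,z):
    K=c["intrinsics"];T=c["extrinsics"]
    d=T[:3,:3]@np.array([(u-K[0,2])/K[0,0],(v-K[1,2])/K[1,1],1.]);o=T[:3,3]
    return o+d*(z-o[2])/d[2]
def proj(c,p):
    K=c["intrinsics"];T=c["extrinsics"]
    q=T[:3,:3].T@(np.array(p)-T[:3,3]);return K[:2,:2]@(q[:2]/q[2])+K[:2,2]
E
python3 - <<'E'
import cv2,numpy as np
a=cv2.imread('pics/top0.png')[160:300,270:400]; cv2.imwrite('pics/t0z.png',cv2.resize(a,None,fx=4,fy=4,interpolation=cv2.INTER_CUBIC)) 
a=cv2.imread('pics/scene0.png')[160:310,180:370]; cv2.imwrite('pics/s0z.png',cv2.resize(a,None,fx=4,fy=4,interpolation=cv2.INTER_CUBIC)) 
E
```

```text
(no output)
```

View pics/t0z.png

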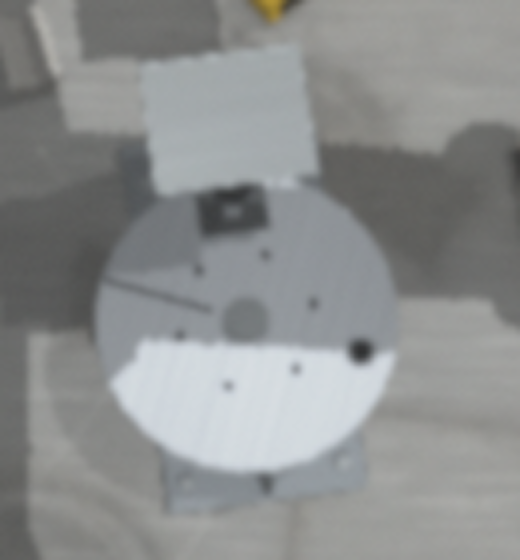

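View pics/s0z.png

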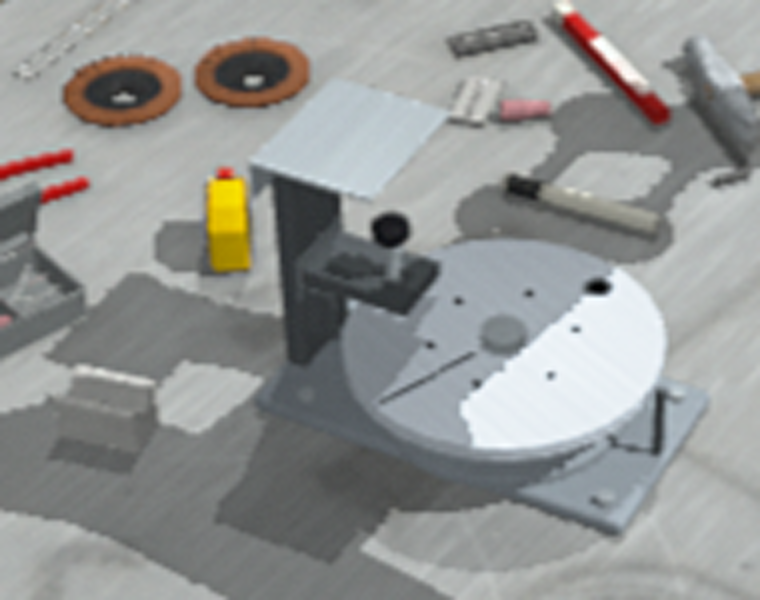

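```bash
python3 - <<'E'
import numpy as np
from h import *
c=np.load('pics/top0.npz')
P=lambda x,y,z:ray(c,270+(x-1.5)/4,160+(y-1.5)/4,z)
# fit circle to rim points at z=.07
pts=np.array([P(*p,.07)[:2] for p in [(96,320),(398,330),(246,471),(180,452),(320,452),(114,385),(385,270),(130,235)]])
A=np.c_[2*pts,np.ones(len(pts))];s=np.linalg.lstsq(A,(pts**2).sum(1),rcond=None)[0];cc=s[:2];print('c',cc,np.sqrt(s[2]+cc@cc))
print('hub',P(246,319,.078))
h=P(360,351,.07)[:2];p=P(265,484,.07)[:2]
for n,q in [('hole',h),('ptr',p),('knob',P(233,212,.142)[:2]),('h1',P(155,193,.2)[:2]),('h2',P(318,175,.2)[:2]),('line',P(106,280,.07)[:2])]:
    d=q-cc;print(n,q,np.hypot(*d),np.degrees(np.arctan2(d[1],d[0])))
E
```

```text
c [ 0.59982698 -0.04599015] 0.10756253400353886
hub [ 0.6002888  -0.04455227  0.078     ]
hole [ 0.5789577  -0.12679838] 0.08345955433866999 -104.48062443904671
ptr [ 0.48236007 -0.05854915] 0.11813637895349802 -173.89738878901446
knob [ 0.66303047 -0.03409442] 0.06431321764338996 10.659120488831293
h1 [0.66095384 0.01864796] 0.08896391236180497 46.59922809092063
h2 [ 0.67408336 -0.08997607] 0.08630626075863912 -30.640468417734002
line [0.63002428 0.0567365 ] 0.10707306676924214 73.61888678680259
```

```bash
python3 - <<'E'
import numpy as np
from h import *
c=np.load('pics/scene0.npz')
P=lambda x,y,z:ray(c,180+(x-1.5)/4,160+(y-1.5)/4,z)
print('hub',P(504,334,.078),'hole',P(598,287,.07),'knob',P(390,222,.142),'h',P(250,163,.203),P(374,197,.203))
print('ptr',P(660,395,.07)) 
E
```

```text
hub [ 0.60289507 -0.04476844  0.078     ] hole [ 0.58390714 -0.13104819  0.07      ] knob [ 0.68943789 -0.03503152  0.142     ] h [0.75290272 0.02820777 0.203     ] [0.66363632 0.01116186 0.203     ]
ptr [ 0.48718855 -0.06043663  0.07      ]
```

```bash
python3 - <<'E'
import numpy as np
from h import *
c=np.load('pics/top0.npz');d=c['depth'];K=c['intrinsics'];T=c['extrinsics']
v,u=np.mgrid[0:480,0:640];p=np.stack([(u-K[0,2])/K[0,0]*d,(v-K[1,2])/K[1,1]*d,d],-1)@T[:3,:3].T+T[:3,3]
z=p[...,2]
m=(z>.03)&(p[...,0]>.28)&(p[...,0]<.95)&(abs(p[...,1])<.65)&(d>0)&(z<.4)
n,l,s,ce=cv2.connectedComponentsWithStats(m.astype(np.uint8))
for i in range(1,n):
    if s[i,4]>8:
        q=p[l==i];print(s[i],q.min(0).round(3),q.max(0).round(3))
q=p[(z>.19)&(z<.215)&(abs(p[...,0]-.72)<.12)&(abs(p[...,1])<.12)];print('hood',q.mean(0),q.min(0),q.max(0),len(q))
hood=((z>.19)&(z<.215)&(abs(p[...,0]-.72)<.12)&(abs(p[...,1])<.12))
print(cv2.minAreaRect(p[hood][:,:2].astype(np.float32)))
s=(z>.06)&(z<.08)&(np.hypot(p[...,0]-.6,p[...,1]+.045)<.13);print(np.median(z[s]))
E
```

```text
[ 194  112   46   53 1551] [0.821 0.216 0.03 ] [0.95  0.374 0.169]
[245 129   4   6  10] [0.932 0.209 0.036] [0.948 0.219 0.051]
[332 144  20  20 232] [ 0.846 -0.105  0.03 ] [ 0.901 -0.047  0.068]
[276 161   9  20  70] [0.792 0.097 0.03 ] [0.849 0.123 0.043]
[267 164   9  20  67] [0.782 0.125 0.03 ] [0.842 0.149 0.041]
[ 294  171   76  108 5737] [ 0.49  -0.154  0.057] [0.763 0.063 0.211]
[198 207  12   6  44] [0.69  0.319 0.03 ] [0.706 0.352 0.037]
[336 279   2   5  10] [ 0.48  -0.063  0.03 ] [ 0.487 -0.059  0.077]
[443 283  11  17 164] [ 0.434 -0.393  0.03 ] [ 0.479 -0.367  0.074]
[358 315  28  28 419] [ 0.311 -0.182  0.03 ] [ 0.38  -0.118  0.189]
[553 348  18  10  73] [ 0.28  -0.558  0.36 ] [ 0.299 -0.531  0.4  ]
hood [ 0.71034015 -0.02881292  0.20330609] [ 0.65782474 -0.08960447  0.19473988] [0.7634554  0.03121729 0.2113426 ] 1357
((0.7106852531433105, -0.028936486691236496), (0.09451703727245331, 0.11008866131305695), 8.278681755065918)
0.0703905164625217
```

>>> step_arm([
  [1.9, 3.2, 0.1, 0, 0, 4.5, 1],
  [1.9, 3.2, 0.1, 0, 0, 4.5, 1],
  [1.9, 3.2, 0.1, 0, 0, 4.5, 1],
  [1.9, 3.2, 0.1, 0, 0, 4.5, 1],
  [1.9, 3.2, 0.1, 0, 0, 4.5, 1],
  [1.9, 3.2, 0.1, 0, 0, 4.5, 1],
  [1.9, 3.2, 0.1, 0, 0, 4.5, 1],
  [1.9, 3.2, 0.1, 0, 0, 4.5, 1],
])

```text
time: 0.82
ee_pos: [0.4144, -0.3048, 0.2488]
tcp_rot: [-2.693, -1.614, 0.005]
contact_force: [0.8, -0.2, 1.3]
opening: 0.0001
```

```bash
python3 - <<'E'
from station import status
print(status.observe())
E
```

```text
{'time': 0.8167, 'q': array([-0.71737073,  0.0924366 ,  1.88555404, -0.00270818,  1.16620344,
       -0.2255974 ]), 'joint_velocities': array([ 8.84545884e-01, -1.41093621e-01,  1.32160934e-01,  5.73863313e-03,
        2.38580319e-04, -1.01012715e-01]), 'joint_efforts': array([ -4.00607765, -31.47584438, -26.67849004,  -0.08612866,
         0.19168834,   0.05556318]), 'ee_pos': array([ 0.41439397, -0.30480266,  0.24882541]), 'tcp_rot': array([-2.69303016, -1.61445099,  0.00497645]), 'contact_force': array([ 0.76581842, -0.17985165,  1.34947291]), 'ft_torque': array([ 0.03305756, -0.02712966, -0.05965833]), 'opening': 0.00011084414032751875}
```

>>> step_arm([
  [1.1, 3.2, 0, 0, 0, 4.3, 1],
  [1.1, 3.2, 0, 0, 0, 4.3, 1],
  [1.1, 3.2, 0, 0, 0, 4.3, 1],
  [1.1, 3.2, 0, 0, 0, 4.3, 1],
  [1.1, 3.2, 0, 0, 0, 4.3, 1],
  [1.1, 3.2, 0, 0, 0, 4.3, 1],
  [1.1, 3.0, 0, 0, 0, 4.3, 1],
  [1.1, 1.5, 0, 0, 0, 3, 1],
])

```text
time: 1.48
ee_pos: [0.5043, -0.0515, 0.2478]
tcp_rot: [-2.082, -2.349, 0.003]
contact_force: [-0.1, -0.5, -0.1]
opening: -0.0001
```

```bash
python3 - <<'E'
from station import status, eyes
import cv2,numpy as np
s=status.observe();print(s['q'],s['ee_pos'],s['tcp_rot'],s['contact_force'])
for n in ["wrist","scene"]:
    c=eyes.capture(n); cv2.imwrite(f"pics/{n}1.png",c["color"]);np.savez(f"pics/{n}1.npz",**c)
print(status.observe()['ee_pos'])
E
```

```text
[-1.87565844e-01  7.87625757e-02  1.90259348e+00 -3.02548470e-04
  1.16333784e+00 -3.08151744e-01] [ 0.50434327 -0.05153194  0.24781131] [-2.08173416 -2.349498    0.00286653] [-0.1144145  -0.47671942 -0.05109765]
[ 0.50552728 -0.05221091  0.24800285]
```

View pics/wrist1.png

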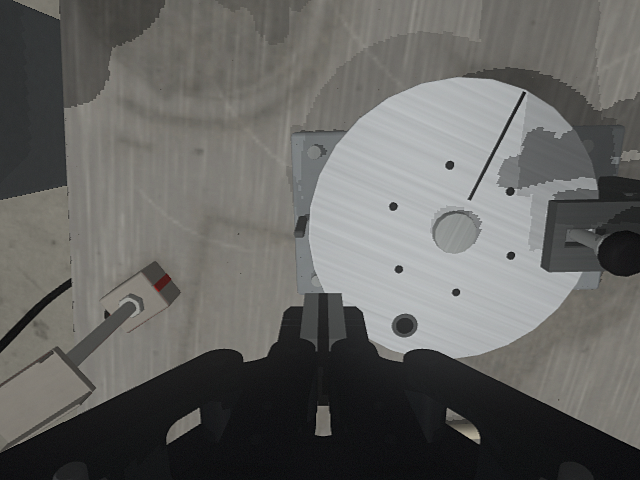

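View pics/scene1.png

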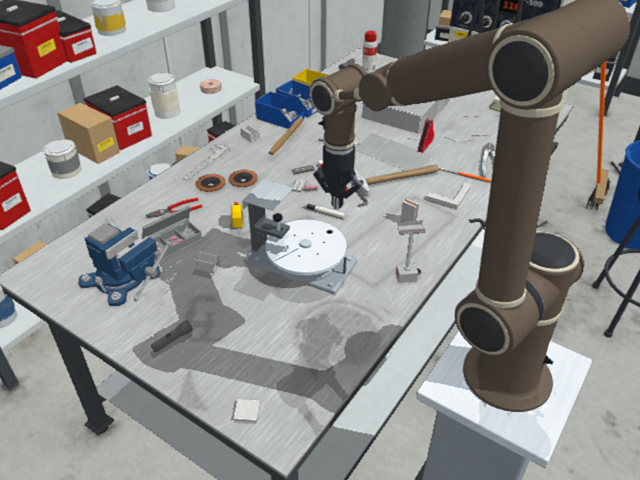

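```bash
cat >> h.py <<'E'
def disc_rim(c,guess=(.601,-.046)):
    pass
E
python3 - <<'E'
import numpy as np
from h import *
c=np.load('pics/wrist1.npz')
pts=np.array([ray(c,*p,.07)[:2] for p in [(308.5,225),(455,357),(465,77),(380,332),(345,129),(390,94),(330,285)]])
A=np.c_[2*pts,np.ones(len(pts))];s=np.linalg.lstsq(A,(pts**2).sum(1),rcond=None)[0];cc=s[:2];print('c',cc,np.sqrt(s[2]+cc@cc))
dm=[(449.5,165),(393.5,206.5),(399,269),(456.5,292.5),(511,255.5),(510.5,191)]
dp=np.array([ray(c,*p,.07)[:2] for p in dm]);print('dimple c',dp.mean(0),np.hypot(*(dp-dp.mean(0)).T))
cc=dp.mean(0)
print('hub',ray(c,456,230,.078))
for n,p,z in [('hole',(404.5,325.5),.07),('ptr',(301,226),.07),('line1',(470,198),.07),('line2',(524,93),.07),('armL',(548,201),.096),('armR',(542,270),.096)]:
    q=ray(c,*p,z)[:2];d=q-cc;print(n,q,np.hypot(*d),np.degrees(np.arctan2(d[1],d[0])))
print('tips',ray(c,322,293,.234))
E
```

```text
c [ 0.60280506 -0.04375862] 0.1076057732141385
dimple c [ 0.60258189 -0.04782679] [0.05001844 0.04987428 0.04979879 0.0502572  0.04992211 0.05011888]
hub [ 0.60163753 -0.0449633   0.078     ]
hole [ 0.57943124 -0.1296585 ] 0.08504340826897602 -105.79650100711015
ptr [ 0.48760438 -0.05757224] 0.11538977659535335 -175.15521028645472
line1 [ 0.60977229 -0.0213599 ] 0.027426224497338784 74.80098733267042
line2 [0.6312471  0.05515211] 0.10689409748269563 74.4449226762895
armL [ 0.65311279 -0.0139019 ] 0.06086271826819183 33.876192397290524
armR [ 0.66195171 -0.06274331] 0.06121502464450468 -14.103502648824259
tips [ 0.50243527 -0.04253624  0.234     ]
```

```bash
python3 - <<'E'
import cv2
a=cv2.imread('pics/wrist1.png'); cv2.imwrite('pics/w1a.png',cv2.resize(a[170:300,520:640],None,fx=5,fy=4.5)); cv2.imwrite('pics/w1b.png',cv2.resize(a[180:330,260:400],None,fx=4,fy=4))
E
```

```text
(no output)
```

View pics/w1a.png

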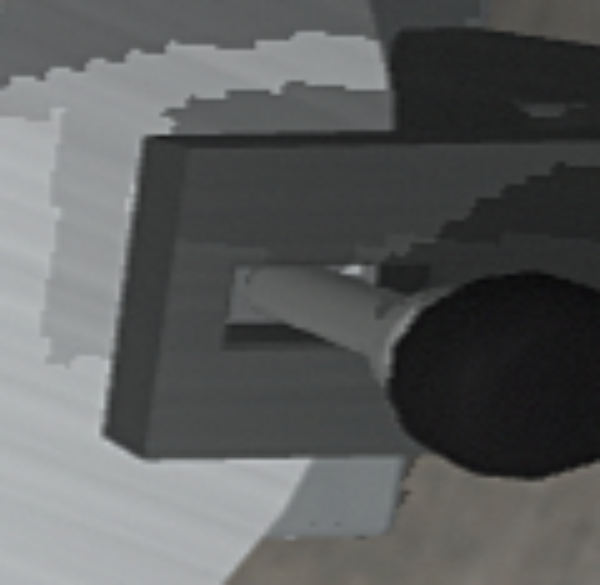

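View pics/w1b.png

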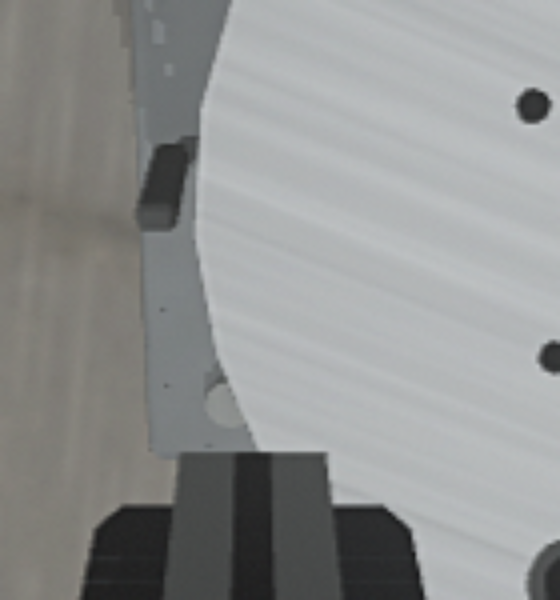

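```bash
python3 - <<'E'
import numpy as np
from h import *
c=np.load('pics/wrist1.npz')
cc=np.array([.60258189,-.04782679])
for n,p,z in [('ptr',(302.2,223.5),.07),('ptr near',(305.5,216),.07),('ptr far',(299,231),.07),('armL',(557,201),.096),('armR',(550,271.7),.096),('armL2',(620,200),.096),('armR2',(600,271.8),.096)]:
    q=ray(c,*p,z)[:2];d=q-cc;print(n,q,np.hypot(*d),np.degrees(np.arctan2(d[1],d[0])))
a=ray(c,557,201,.096);b=ray(c,550,271.7,.096);e=a-b;print(np.hypot(*e[:2]),np.degrees(np.arctan2(-e[0],e[1])), (a+b)/2-np.r_[cc,0])
E
```

```text
ptr [ 0.48829938 -0.05553848] 0.1145424035112849 -176.13957933753443
ptr near [ 0.49014692 -0.04950458] 0.11244748387874108 -179.1450769740542
ptr far [ 0.48650863 -0.06162374] 0.11689036933559326 -173.22138853691771
armL [ 0.65917631 -0.01317034] 0.066362622615981 31.481846379956426
armR [ 0.66793439 -0.06330831] 0.06716120346937744 -13.327268729420473
armL2 [ 0.70139284 -0.00738696] 0.10676602009827899 22.257549025929972
armR2 [ 0.70325802 -0.05910861] 0.10130628408746375 -6.393920745000197
0.050897149237397576 9.908435360626465 [0.06097346 0.00958746 0.096     ]
```

>>> step_arm([
  [0.2, -0.7, -2.0, 0, 0, 0, 1],
  [0.3, -0.7, -2.4, 0, 0, 0, 1],
  [0.3, -0.7, -2.4, 0, 0, 0, 1],
  [0.3, -0.7, -2.4, 0, 0, 0, 1],
  [0.3, -0.7, -2.4, 0, 0, 0, 1],
  [0.3, -0.7, -2, 0, 0, 0, 1],
  [0.2, -0.6, -1.5, 0, 0, 0, 1],
  [0, 0, -0.3, 0, 0, 0, 1],
])

```text
time: 2.25
ee_pos: [0.5235, -0.1074, 0.0902]
tcp_rot: [2.088, 2.34, -0.004]
contact_force: [-1.4, -0.2, -1.0]
opening: -0.0004
```

```bash
python3 - <<'E'
from station import status, eyes
import cv2,numpy as np
s=status.observe();print(s['q'],s['ee_pos'],s['tcp_rot'],s['contact_force'])
for n in ["wrist"]:
    c=eyes.capture(n); cv2.imwrite(f"pics/{n}2.png",c["color"]);np.savez(f"pics/{n}2.npz",**c)
print(status.observe()['ee_pos'])
E
```

```text
[-0.2810986   0.33969153  1.95279412 -0.00651085  0.84542811 -0.39023526] [ 0.52346092 -0.10740717  0.09016491] [ 2.08830746  2.33975243 -0.0043831 ] [-1.35554125 -0.17266141 -0.98680269]
[ 0.52312081 -0.10696567  0.0903544 ]
```

View pics/wrist2.png

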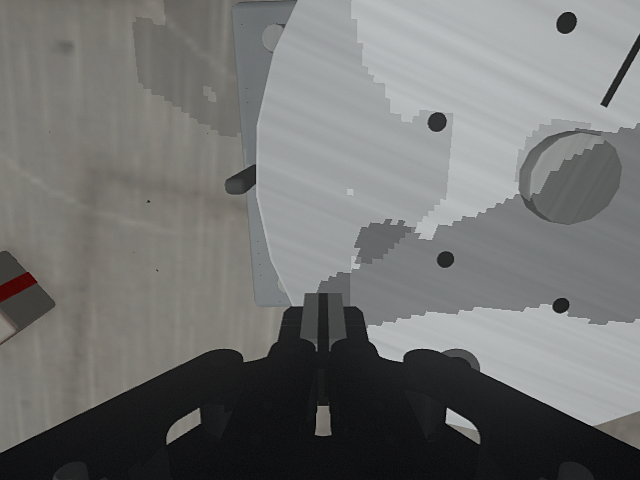

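>>> step_arm([
  [0, 0, -0.3, 0, 0, 0, 1],
  [0, 0, -0.2, 0, 0, 0, 1],
  [0, 0, -0.1, 0, 0, 0, 1],
  [0, 0, -0.1, 0, 0, 0, 1],
  [0, 0, -0.1, 0, 0, 0, 1],
  [0, 0, 0, 0, 0, 0, 1],
  [0, 0, 0, 0, 0, 0, 1],
  [0, 0, 0, 0, 0, 0, 1],
])

```text
time: 2.97
ee_pos: [0.5258, -0.1079, 0.0871]
tcp_rot: [2.085, 2.333, 0.001]
contact_force: [0.3, -1.1, 0.2]
opening: -0.0001
```

>>> step_arm([
  [0, 0, -0.2, 0, 0, 0, 1],
  [0, 0, -0.2, 0, 0, 0, 1],
  [0, 0, -0.2, 0, 0, 0, 1],
  [0, 0, -0.2, 0, 0, 0, 1],
  [0, 0, 0, 0, 0, 0, 1],
  [0, 0, 0, 0, 0, 0, 1],
  [0, 0, 0, 0, 0, 0, 1],
  [0, 0, 0, 0, 0, 0, 1],
])

```text
time: 3.63
ee_pos: [0.5284, -0.1102, 0.0826]
tcp_rot: [2.079, 2.331, -0.0]
contact_force: [-1.6, -1.1, 3.9]
opening: 0.0001
```

>>> step_arm([
  [-0.1, 0.5, -0.15, 0, 0, 0, 1],
  [-0.1, 0.8, -0.1, 0, 0, 0, 1],
  [-0.1, 1.1, -0.1, 0, 0, 0, 1],
  [-0.1, 1.3, -0.05, 0, 0, 0, 1],
  [0, 1.4, -0.05, 0, 0, 0, 1],
  [0, 1.4, -0.05, 0, 0, 0, 1],
  [0, 1.4, 0.8, 0, 0, 0, 1],
  [0, 1.2, 2, 0, 0, 0, 1],
])

```text
time: 4.3
ee_pos: [0.5195, -0.017, 0.1046]
tcp_rot: [2.089, 2.331, -0.013]
contact_force: [0.0, -0.4, -0.3]
opening: -0.0003
```

```bash
cat > snap.py <<'E'
import sys
from station import status, eyes
import cv2,numpy as np
tag=sys.argv[1]
s=status.observe();print(s['time'],s['ee_pos'].round(4),s['tcp_rot'].round(3),s['contact_force'].round(1))
for n in sys.argv[2:]:
    c=eyes.capture(n); cv2.imwrite(f"pics/{n}{tag}.png",c["color"]);np.savez(f"pics/{n}{tag}.npz",**c)
    if n=="top":
        cv2.imwrite(f"pics/tz{tag}.png",cv2.resize(c["color"][160:300,270:400],None,fx=4,fy=4,interpolation=cv2.INTER_CUBIC))
E
python3 snap.py 3 wrist top; python3 snap.py 3b top
```

```text
4.3 [ 0.5195 -0.017   0.1046] [ 2.089  2.331 -0.013] [ 0.  -0.4 -0.3]
4.4 [ 0.5237 -0.0168  0.1087] [ 2.081  2.328 -0.003] [ 0.8 -1.   0. ]
```

View pics/wrist3.png

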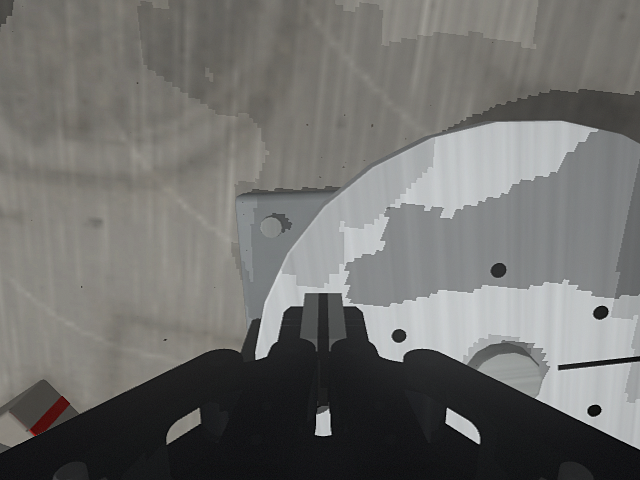

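View pics/tz3.png

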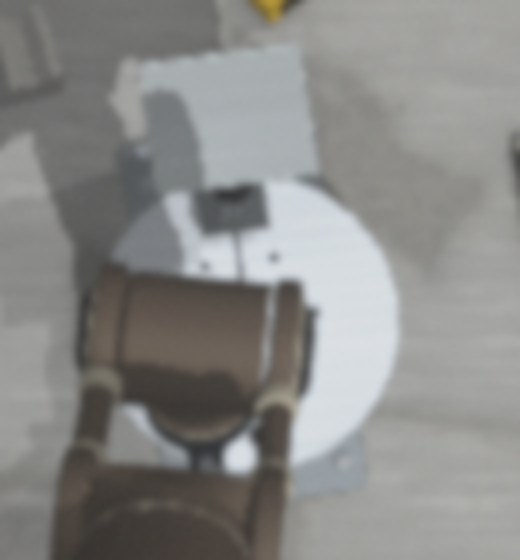

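View pics/tz3b.png

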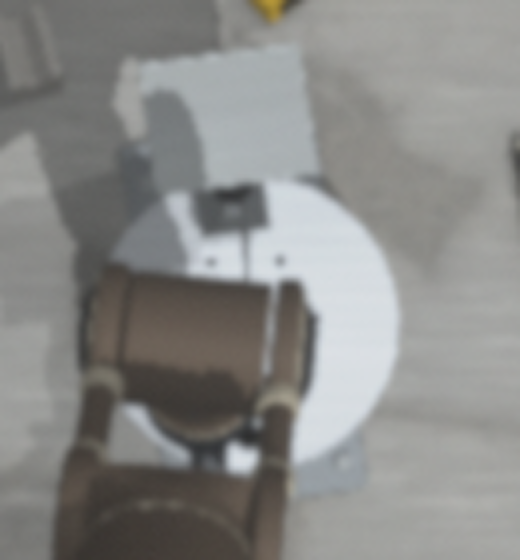

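>>> step_arm([
  [0.2, -0.7, 1.8, 0, 0, 0, 1],
  [0.2, -1.4, 1.9, 0, 0, 0, 1],
  [0.2, -1.5, 1.9, 0, 0, 0, 1],
  [0.2, -1.5, 1.9, 0, 0, 0, 1],
  [0.2, -1.5, 1.9, 0, 0, 0, 1],
  [0.2, -1.5, 1.9, 0, 0, 0, 1],
  [0.2, -1.4, 1.9, 0, 0, 0, 1],
  [0.2, -1, 1, 0, 0, 0, 1],
])

```text
time: 5.12
ee_pos: [0.5273, -0.125, 0.2385]
tcp_rot: [-2.088, -2.339, 0.027]
contact_force: [1.1, 0.1, -0.3]
opening: 0.0003
```

```bash
python3 snap.py 4 wrist scene; python3 snap.py 4b wrist scene
```

```text
5.1167 [ 0.5273 -0.125   0.2385] [-2.088 -2.339  0.027] [ 1.1  0.1 -0.3]
5.2167 [ 0.528  -0.1252  0.2385] [-2.09  -2.339  0.026] [0.7 0.4 0.3]
```

View pics/wrist4.png

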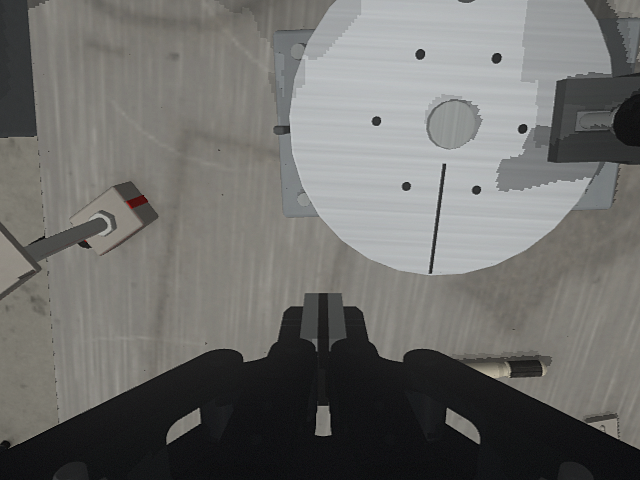

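View pics/wrist4b.png

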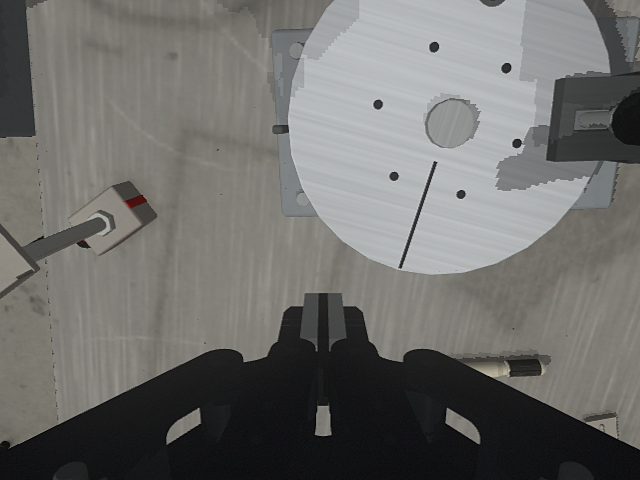

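View pics/scene4.png

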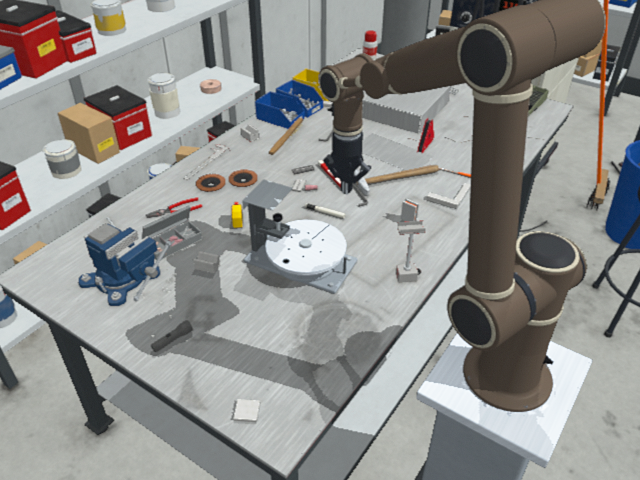

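```bash
python3 - <<'E'
import numpy as np
from h import *
D={'4':[(420,54.5),(496.5,58.5),(522.5,128.5),(476.5,190),(406.5,186),(376.5,121)],'4b':[(434,47),(506,68),(516.5,143.5),(461,194.5),(394,176.5),(378,104.5)]}
L={'4':[(444,165),(431,272)],'4b':[(435,163),(401,267)]}
for k in D:
    c=np.load(f'pics/wrist{k}.npz')
    dp=np.array([ray(c,*p,.07)[:2] for p in D[k]]);cc=dp.mean(0);print(k,cc,np.hypot(*(dp-cc).T))
    da=np.degrees(np.arctan2(*(dp-cc).T[::-1]))%60;print('dimple',da)
    for n,p,z in [(0,L[k][0],.07),(1,L[k][1],.07),('ptr',(284,130),.07),('ptrtip',(288,129.5),.07),('armL',(565,80),.096),('armR',(559,161.5),.096),('hood?',(560,120.5),.096)]:
        q=ray(c,*p,z)[:2];d=q-cc;print(n,q,np.hypot(*d),np.degrees(np.arctan2(d[1],d[0])))
a=cv2.imread('pics/wrist4b.png');cv2.imwrite('pics/z4a.png',cv2.resize(a[60:190,520:640],None,fx=5,fy=4.5));cv2.imwrite('pics/z4b.png',cv2.resize(a[90:170,250:350],None,fx=6,fy=6))
E
```

```text
4 [ 0.6024613  -0.04794454] [0.04985038 0.04975925 0.04981193 0.05001123 0.04969608 0.04988043]
dimple [3.80569154 3.47490479 3.74447702 3.61079519 3.61221483 3.48082367]
0 [ 0.60392181 -0.07493725] 0.0270321942004005 -86.90288829435204
1 [ 0.6094958  -0.15436093] 0.10664864534251384 -86.21804901680508
ptr [ 0.49036129 -0.06398255] 0.1132414746437615 -171.85801474728194
ptrtip [ 0.49307299 -0.06334173] 0.11046663407305843 -171.98784569715752
armL [ 0.65906873 -0.01532248] 0.06533452059818846 29.95424001659836
armR [ 0.66840721 -0.06292415] 0.06762582164274214 -12.797579544916402
hood? [ 0.66235954 -0.03850072] 0.060638142955561955 8.959745084280396
4b [ 0.60237154 -0.04803033] [0.05001337 0.0498728  0.04973949 0.05002429 0.04994371 0.04982234]
dimple [51.53479424 51.76471876 51.46964785 51.71234277 51.73629178 51.4916325 ]
0 [ 0.5984044  -0.07473456] 0.026997300918192746 -98.44996627312132
1 [ 0.58734117 -0.15354205] 0.10657690202836304 -98.10735851024951
ptr [ 0.49133212 -0.06427587] 0.11222152693212514 -171.6764346184159
ptrtip [ 0.49404371 -0.06363892] 0.10944654293400916 -171.80087659972617
armL [ 0.66014213 -0.01580608] 0.06615015593403939 29.152635217335646
armR [ 0.66944288 -0.06344982] 0.0688209650075699 -12.947151396793428
hood? [ 0.66341241 -0.03900159] 0.061704995401293136 8.413783607783826
```

View pics/z4a.png

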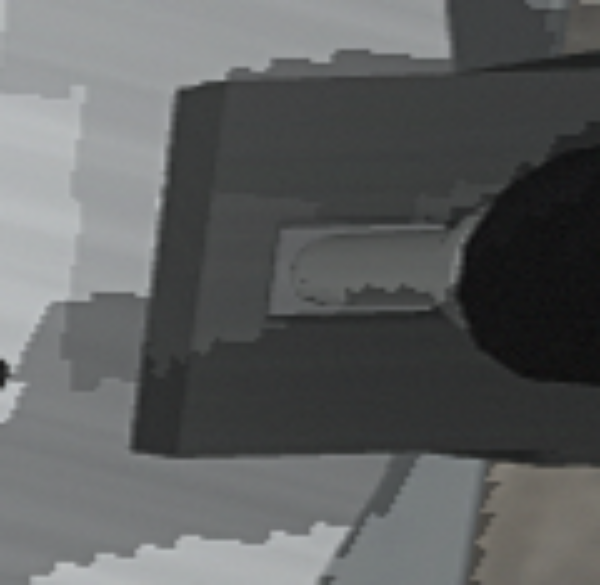

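View pics/z4b.png

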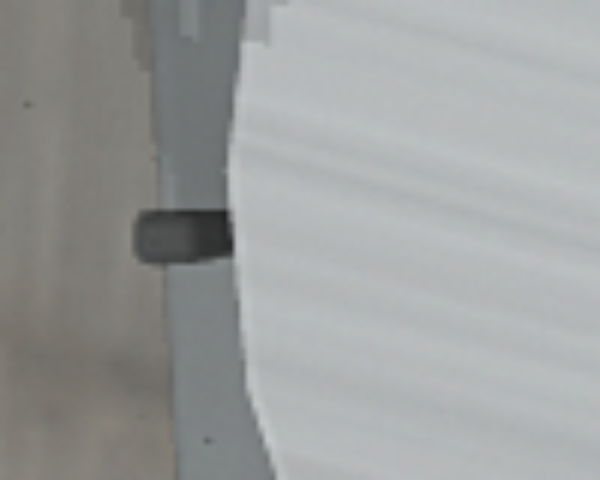

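>>> step_arm([
  [0.1, 0.2, -1.2, 0, 0, 0, 1],
  [0.1, 0.4, -2.2, 0, 0, 0, 1],
  [0.1, 0.4, -2.2, 0, 0, 0, 1],
  [0.1, 0.4, -2.2, 0, 0, 0, 1],
  [0.1, 0.4, -2.2, 0, 0, 0, 1],
  [0.1, 0.4, -2, 0, 0, 0, 1],
  [0.1, 0.3, -1.3, 0, 0, 0, 1],
  [0, 0, -0.4, 0, 0, 0, 1],
])

```text
time: 5.98
ee_pos: [0.5233, -0.0863, 0.0782]
tcp_rot: [-2.067, -2.328, 0.035]
contact_force: [1.9, 0.9, 10.5]
opening: 0.0001
```

```bash
python3 snap.py 5 wrist
```

```text
5.9833 [ 0.5233 -0.0863  0.0782] [-2.067 -2.328  0.035] [ 1.9  0.9 10.5]
```

View pics/wrist5.png

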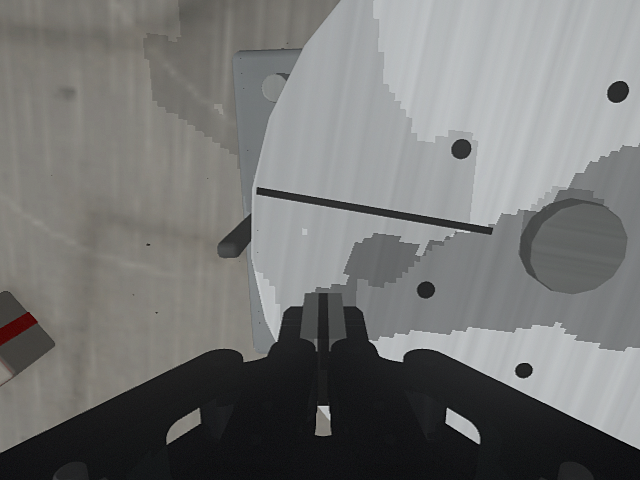

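>>> step_arm([
  [0, 0.5, 0.2, 0, 0, 0, 1],
  [0, 0.8, 0, 0, 0, 0, 1],
  [0, 1.1, 0, 0, 0, 0, 1],
  [0, 1.1, 0, 0, 0, 0, 1],
  [0, 1.1, 0, 0, 0, 0, 1],
  [0, 1.1, 0, 0, 0, 0, 1],
  [0, 1.1, 0.8, 0, 0, 0, 1],
  [0, 1.0, 2, 0, 0, 0, 1],
])

```text
time: 6.7
ee_pos: [0.5171, -0.0042, 0.106]
tcp_rot: [-2.053, -2.328, 0.056]
contact_force: [0.2, 0.0, -0.6]
opening: -0.0004
```

```bash
python3 snap.py 6 wrist; python3 snap.py 6b wrist
```

```text
6.7 [ 0.5171 -0.0042  0.106 ] [-2.053 -2.328  0.056] [ 0.2  0.  -0.6]
6.75 [ 0.5202 -0.0028  0.1106] [-2.056 -2.333  0.048] [0.9 1.4 2.6]
```

View pics/wrist6.png

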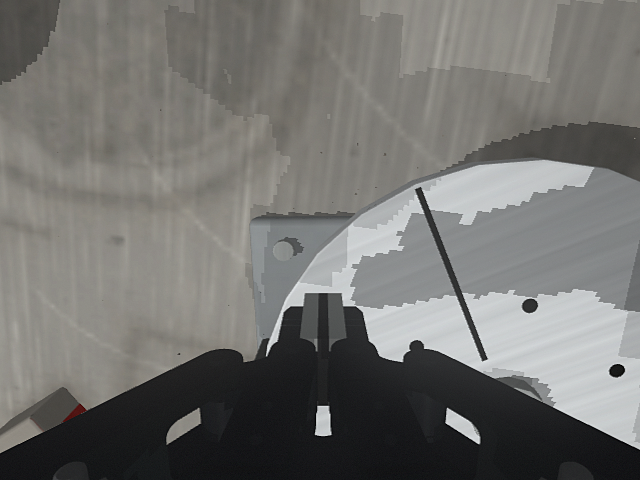

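View pics/wrist6b.png

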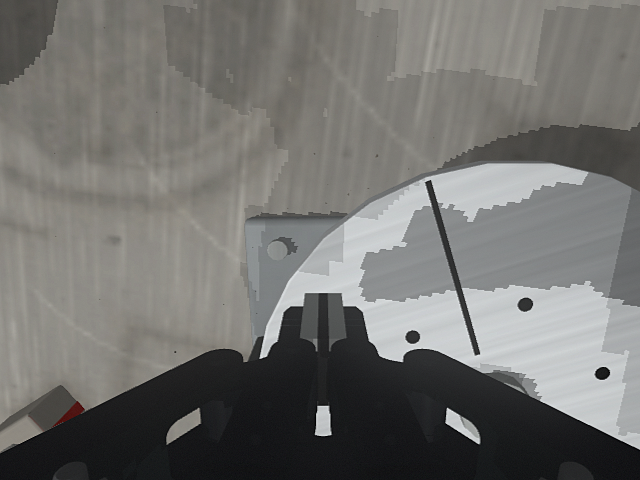

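>>> step_arm([
  [0.2, -0.7, 0.3, 0, 0, 0, 1],
  [0.2, -1.4, 0.3, 0, 0, 0, 1],
  [0.2, -1.5, 0.3, 0, 0, 0, 1],
  [0.2, -1.5, 0.3, 0, 0, 0, 1],
  [0.2, -1.5, 0, 0, 0, 0, 1],
  [0.2, -1.2, 0, 0, 0, 0, 1],
  [0, -0.6, 0, 0, 0, 0, 1],
  [0, 0, 0, 0, 0, 0, 1],
])

```text
time: 7.47
ee_pos: [0.5272, -0.094, 0.1157]
tcp_rot: [-2.046, -2.333, 0.06]
contact_force: [0.5, 0.3, -0.5]
opening: -0.0001
```

```bash
python3 snap.py 7 wrist; python3 snap.py 7b wrist
```

```text
7.4667 [ 0.5272 -0.094   0.1157] [-2.046 -2.333  0.06 ] [ 0.5  0.3 -0.5]
7.5167 [ 0.5271 -0.0935  0.1156] [-2.045 -2.333  0.059] [-0.7  1.  -0.5]
```

View pics/wrist7.png

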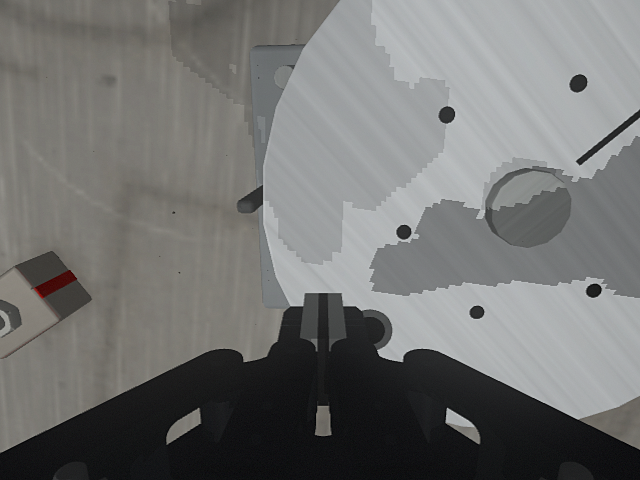

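View pics/wrist7b.png

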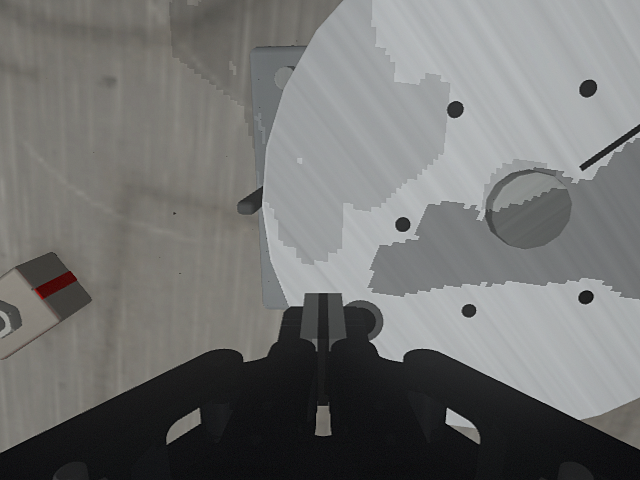

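```bash
python3 - <<'E'
import numpy as np
from h import *
D={'7':[(447,115),(404,232),(477,312),(594,290),(578.5,83)],'7b':[(455.5,109),(403,224.5),(469,311),(586,297),(588,88)]}
L={'7':(579,163),'7b':(582,168)}
for k in D:
    c=np.load(f'pics/wrist{k}.npz')
    dp=np.array([ray(c,*p,.07)[:2] for p in D[k]]);cc=np.array([.6025,-.048])
    print(k,np.hypot(*(dp-cc).T),np.degrees(np.arctan2(*(dp-cc).T[::-1])))
    d=ray(c,*L[k],.07)[:2]-cc;print('line',np.degrees(np.arctan2(d[1],d[0])))
    d=ray(c,251,202,.07)[:2]-cc;print('ptr',np.degrees(np.arctan2(d[1],d[0])))
E
```

```text
7 [0.05029123 0.05003571 0.04952521 0.04928833 0.05021275] [ 140.69249186 -159.79462176  -99.78588922  -39.0839146    81.21093771]
line 51.24456626045196
ptr -173.18968051398272
7b [0.0504651  0.05002815 0.04978408 0.04934331 0.05018943] [ 136.03379813 -164.29154658 -104.18542844  -43.75329404   76.81894549]
line 47.110151758373064
ptr -173.47632293696984
```

>>> step_arm([
  [0.1, -0.1, -0.15, 0, 0, 0, 1],
  [0.1, -0.1, -0.15, 0, 0, 0, 1],
  [0.1, -0.1, -0.15, 0, 0, 0, 1],
  [0.1, -0.1, -0.15, 0, 0, 0, 1],
  [0.1, -0.1, -0.15, 0, 0, 0, 1],
  [0.1, -0.1, -0.1, 0, 0, 0, 1],
  [0.1, 0, 0, 0, 0, 0, 1],
  [0, 0, 0, 0, 0, 0, 1],
])

```text
time: 8.23
ee_pos: [0.5341, -0.096, 0.1055]
tcp_rot: [-2.038, -2.336, 0.059]
contact_force: [-1.0, -0.0, -0.2]
opening: -0.0003
```

>>> step_arm([
  [0, 0, 0, 0, 0, 0, 1],
  [0, 0, 0, 0, 0, 0, 1],
  [0, 0, 0, 0, 0, 0, 1],
  [0, 0, 0, 0, 0, 0, 1],
  [0, 0, 0, 0, 0, 0, 1],
  [0, 0, 0, 0, 0, 0, 1],
  [0, 0, 0, 0, 0, 0, 1],
  [0, 0, 0, 0, 0, 0, 1],
])

```text
time: 8.9
ee_pos: [0.5342, -0.096, 0.1059]
tcp_rot: [-2.039, -2.336, 0.059]
contact_force: [-0.2, -1.2, 0.2]
opening: 0.0001
```

```bash
python3 snap.py 8 wrist; python3 snap.py 8b wrist
```

```text
8.9 [ 0.5342 -0.096   0.1059] [-2.039 -2.336  0.059] [-0.2 -1.2  0.2]
8.95 [ 0.5342 -0.096   0.1059] [-2.039 -2.336  0.059] [-0.2  0.9  0.7]
```

View pics/wrist8.png

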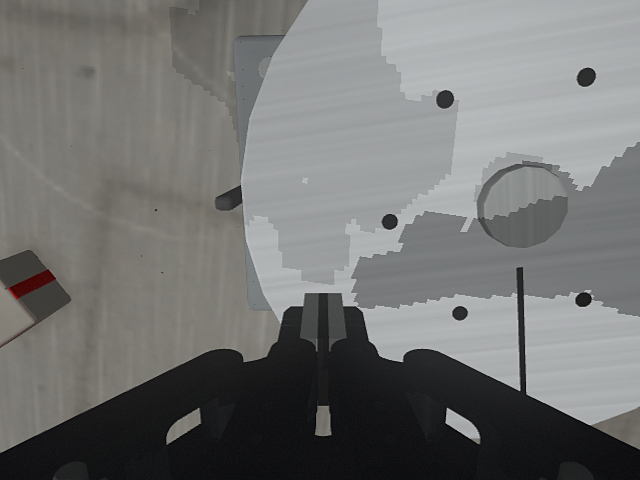

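View pics/wrist8b.png

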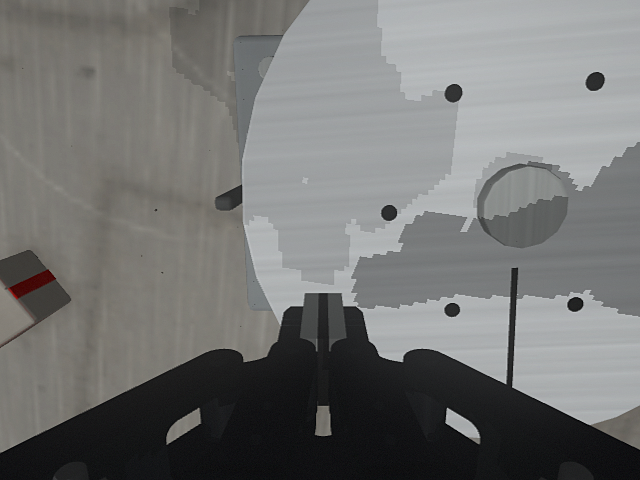

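```bash
python3 - <<'E'
import numpy as np
from h import *
D={'8':[(445,99.5),(390,222),(460,313.5),(583.5,299.5),(586.5,77)],'8b':[(454,93),(389,213),(452.5,310),(575,304.5),(595.5,81)]}
L={'8':[(519.5,268),(523,392)],'8b':[(515,268),(510,387)]}
for k in D:
    c=np.load(f'pics/wrist{k}.npz')
    dp=np.array([ray(c,*p,.07)[:2] for p in D[k]]);cc=np.array([.6025,-.048])
    print(k,np.hypot(*(dp-cc).T),np.degrees(np.arctan2(*(dp-cc).T[::-1])))
    for l in L[k]:
        d=ray(c,*l,.07)[:2]-cc;print('line',np.degrees(np.arctan2(d[1],d[0])))
    d=ray(c,229,198,.07)[:2]-cc;print('ptr',np.degrees(np.arctan2(d[1],d[0])))
E
```

```text
8 [0.05031538 0.0500301  0.04972071 0.04935837 0.0501538 ] [ 136.27231988 -164.16220031 -104.19678058  -43.78879947   76.66005389]
line -74.61574911419663
line -74.07031713131408
ptr -173.30429448199737
8b [0.05029174 0.05019235 0.04964919 0.04941497 0.0502177 ] [ 131.92065156 -168.38647071 -108.31762062  -48.19467847   72.53000144]
line -78.57208783993792
line -77.95812105919714
ptr -173.30307701776968
```

>>> step_arm([
  [0, 0, -0.3, 0, 0, 0, 1],
  [0, 0, -0.3, 0, 0, 0, 1],
  [0, 0, -0.3, 0, 0, 0, 1],
  [0, 0, -0.3, 0, 0, 0, 1],
  [0, 0, -0.3, 0, 0, 0, 1],
  [0, 0, -0.2, 0, 0, 0, 1],
  [0, 0, 0, 0, 0, 0, 1],
  [0, 0, 0, 0, 0, 0, 1],
])

```text
time: 9.67
ee_pos: [0.5337, -0.0958, 0.0863]
tcp_rot: [-2.038, -2.335, 0.06]
contact_force: [0.8, -0.1, -0.2]
opening: 0.0
```

>>> step_arm([
  [0, 0, 0, 0, 0, 0, 1],
  [0, 0, -0.1, 0, 0, 0, 1],
  [0, 0, -0.2, 0, 0, 0, 1],
  [0, 0, -0.2, 0, 0, 0, 1],
  [0, 0, -0.15, 0, 0, 0, 1],
  [0, 0, 0, 0, 0, 0, 1],
  [0, 0, 0, 0, 0, 0, 1],
  [0, 0, 0, 0, 0, 0, 1],
])

```text
time: 10.33
ee_pos: [0.5359, -0.098, 0.0834]
tcp_rot: [-2.04, -2.341, 0.061]
contact_force: [-0.7, -1.0, 3.1]
opening: -0.0002
```

```bash
python3 snap.py 9 wrist; python3 snap.py 9b wrist
```

```text
10.3333 [ 0.5359 -0.098   0.0834] [-2.04  -2.341  0.061] [-0.7 -1.   3.1]
10.3833 [ 0.536  -0.098   0.0834] [-2.04  -2.341  0.061] [-2.6 -1.2  3.6]
```

View pics/wrist9.png

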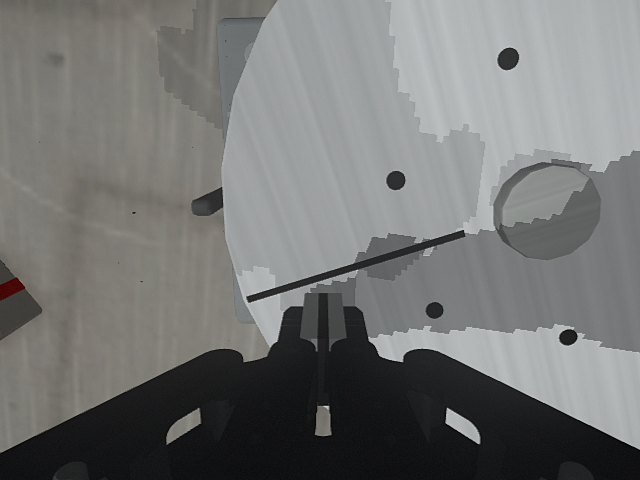

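View pics/wrist9b.png

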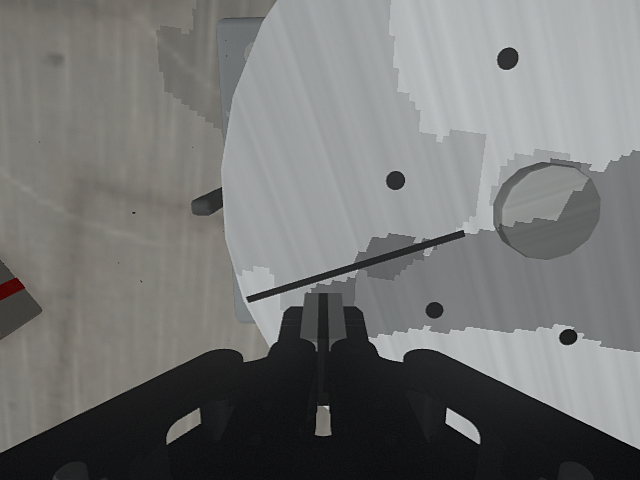

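```bash
python3 - <<'E'
import numpy as np
from h import *
c=np.load('pics/wrist9b.npz');cc=np.array([.6025,-.048])
for p in [(508,59),(396,180.5),(434.5,310.5),(568,337.5)]:
    d=ray(c,*p,.069)[:2]-cc;print(np.hypot(*d),np.degrees(np.arctan2(d[1],d[0])))
for p in [(464,233.5),(249,299),(207,203),(222,196)]:
    d=ray(c,*p,.07)[:2]-cc;print('l',np.hypot(*d),np.degrees(np.arctan2(d[1],d[0])))
E
```

```text
0.050269149684061085 116.8251630286554
0.05005556082243079 176.53985929219883
0.049955451046664635 -123.28737390052771
0.04996680001226393 -63.16201718876147
l 0.026381583017181916 -154.20516318900354
l 0.10688252845758706 -153.5259779164249
l 0.11437851167401375 -173.02078967548613
l 0.10896760814660646 -174.38018087752982
```

```bash
python3 - <<'E'
import numpy as np
from h import *
cc=np.array([.6025,-.048])
ims=[]
for k,p in [('1',(299.3,232)),('4',(279,130)),('7',(244,207)),('8',(222.5,204)),('9b',(204,208))]:
    c=np.load(f'pics/wrist{k}.npz')
    a=c['color'];x,y=int(p[0]),int(p[1]);ims.append(cv2.resize(a[y-20:y+20,x-25:x+25],None,fx=8,fy=8,interpolation=cv2.INTER_NEAREST)*1)
    d=ray(c,*p,.07)[:2]-cc;print(k,np.hypot(*d),np.degrees(np.arctan2(d[1],d[0])))
cv2.imwrite('pics/ptrs.png',np.vstack([np.hstack(ims[:2]),np.hstack(ims[2:4])])[:640]); 
E
```

```text
1 0.11657346576930348 -172.9173766666587
4 0.11672016944763927 -171.93759908902985
7 0.11731035508630311 -172.10209775235393
8 0.11717082726574417 -172.07172677303
9b 0.11557034494001496 -172.12823033975806
```

View pics/ptrs.png

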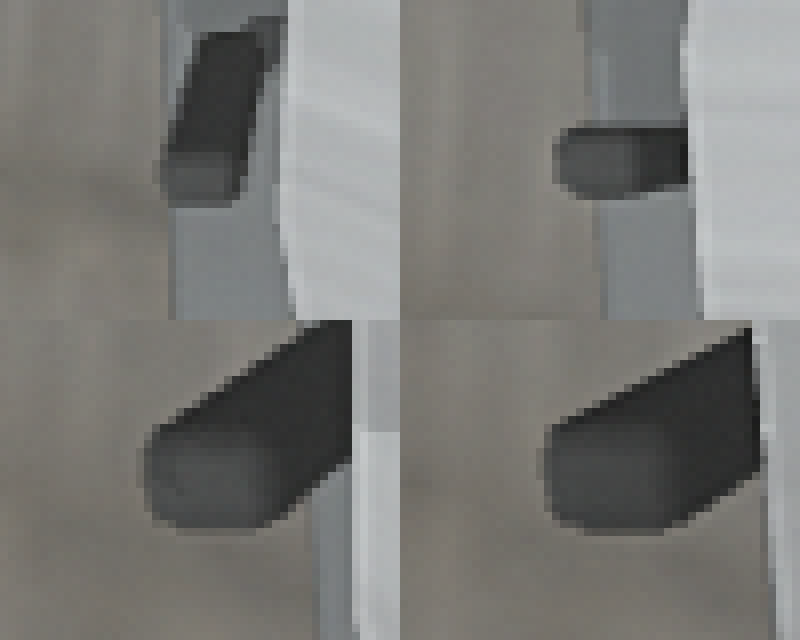

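>>> step_arm([
  [-0.12, 0.16, -0.06, 0, 0, 0, 1],
  [-0.22, 0.33, -0.05, 0, 0, 0, 1],
  [-0.25, 0.43, -0.03, 0, 0, 0, 1],
  [-0.23, 0.44, 0, 0, 0, 0, 1],
  [-0.2, 0.46, 0, 0, 0, 0, 1],
  [-0.14, 0.37, 0, 0, 0, 0, 1],
  [-0.07, 0.19, 0, 0, 0, 0, 1],
  [0, 0, 0, 0, 0, 0, 1],
])

```text
time: 11.1
ee_pos: [0.5232, -0.0711, 0.0827]
tcp_rot: [-2.041, -2.342, 0.058]
contact_force: [-0.1, -1.0, 4.6]
opening: -0.0001
```

```bash
python3 snap.py 10 wrist
```

```text
11.1 [ 0.5232 -0.0711  0.0827] [-2.041 -2.342  0.058] [-0.1 -1.   4.6]
```

View pics/wrist10.png

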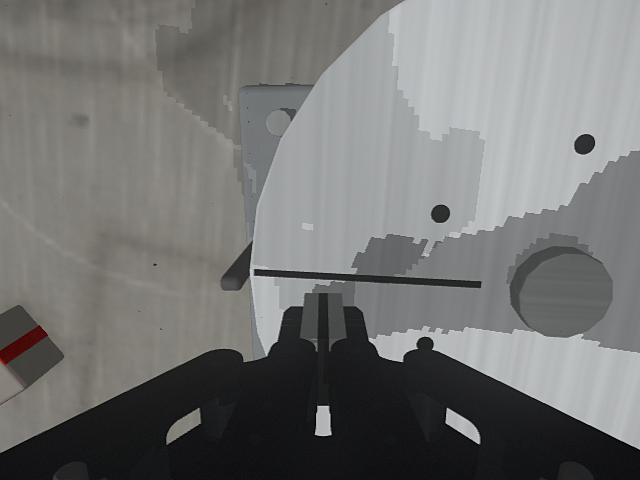

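```bash
python3 - <<'E'
import numpy as np
from h import *
c=np.load('pics/wrist10.npz');cc=np.array([.6025,-.048])
for p in [(584.5,144.5),(440.5,213.5),(426,344.5)]:
    d=ray(c,*p,.069)[:2]-cc;print(np.hypot(*d),np.degrees(np.arctan2(d[1],d[0])))
for p in [(481,284.5),(256,272.5),(232,283)]:
    d=ray(c,*p,.07)[:2]-cc;print('l',np.hypot(*d),np.degrees(np.arctan2(d[1],d[0])))
a=c['color'];cv2.imwrite('pics/p10.png',cv2.resize(a[240:310,210:310],None,fx=7,fy=7,interpolation=cv2.INTER_NEAREST))
E
```

```text
0.05024776771911366 95.97214386976742
0.05045385979815323 155.22653388764166
0.04968799675854597 -144.90207446981114
l 0.026745985436603587 -176.31579540373116
l 0.10712103651706956 -174.88545665087443
l 0.11604195895346245 -172.594825766636
```

View pics/p10.png

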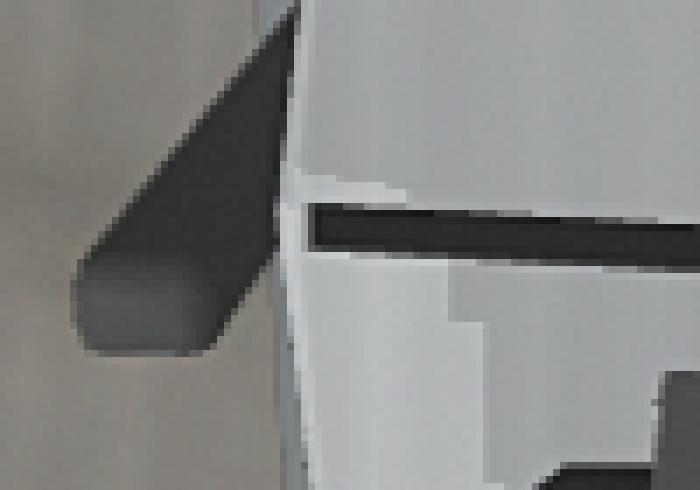

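>>> step_arm([
  [0.03, -0.12, 0, 0, 0, 0, 1],
  [0.04, -0.13, 0, 0, 0, 0, 1],
  [0.04, -0.13, 0, 0, 0, 0, 1],
  [0, 0, 0, 0, 0, 0, 1],
  [0, 0, 0, 0, 0, 0, 1],
  [0, 0, 0, 0, 0, 0, 1],
  [0, 0, 0, 0, 0, 0, 1],
  [0, 0, 0, 0, 0, 0, 1],
])

```text
time: 11.82
ee_pos: [0.525, -0.076, 0.0826]
tcp_rot: [-2.042, -2.341, 0.058]
contact_force: [-1.6, -0.3, 5.6]
opening: 0.0
```

```bash
python3 snap.py 11 wrist;  python3 - <<'E'
import cv2
cv2.imwrite('pics/p11.png',cv2.resize(cv2.imread('pics/wrist11.png')[130:360,200:600],None,fx=2,fy=2))
E
```

```text
11.8167 [ 0.525  -0.076   0.0826] [-2.042 -2.341  0.058] [-1.6 -0.3  5.6]
```

View pics/p11.png

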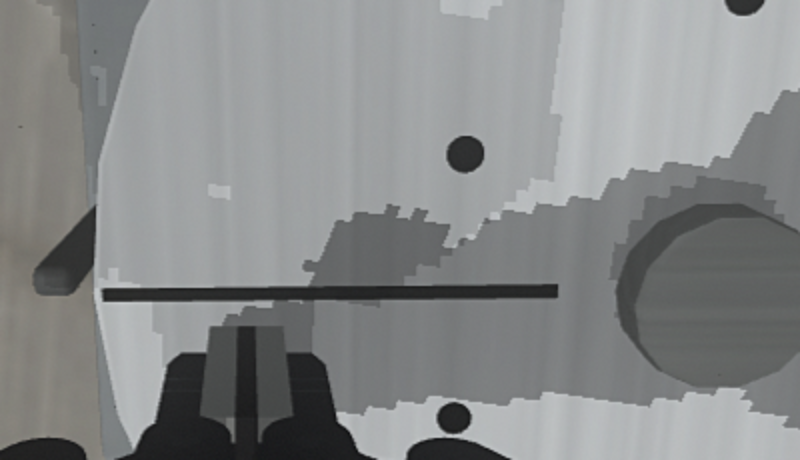

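```bash
python3 - <<'E'
import numpy as np
from h import *
c=np.load('pics/wrist11.npz');cc=np.array([.6025,-.048])
P=lambda x,y:(200+x/2-.25,130+y/2-.25)
for p in [(465,154),(454.5,418),(743,-4)]:
    d=ray(c,*P(*p),.069)[:2]-cc;print(np.hypot(*d),np.degrees(np.arctan2(d[1],d[0])))
for p in [(556,291),(104,295),(54,281)]:
    q=ray(c,*P(*p),.07)[:2];d=q-cc;print('l',q,np.hypot(*d),np.degrees(np.arctan2(d[1],d[0])))
E
```

```text
0.05058040414032156 159.07179484681632
0.04989113228834404 -141.39114779783878
0.050279913077522054 100.35212143308475
l [ 0.5756776 -0.0514748] 0.027046542065348712 -172.6185424286004
l [ 0.49624052 -0.06452841] 0.10753727557941647 -171.15862662804355
l [ 0.48695312 -0.06324083] 0.11654769180092614 -172.48596730449032
```

>>> step_arm([
  [-0.03, 0.09, 0, 0, 0, 0, 1],
  [-0.02, 0.06, 0, 0, 0, 0, 1],
  [0, 0, 0, 0, 0, 0, 1],
  [0, 0, 0, 0, 0, 0, 1],
  [0, 0, 0, 0, 0, 0, 1],
  [0, 0, 0, 0, 0, 0, 1],
  [0, 0, 0, 0, 0, 0, 1],
  [0, 0, 0, 0, 0, 0, 1],
])

```text
time: 12.53
ee_pos: [0.5244, -0.0744, 0.0827]
tcp_rot: [-2.042, -2.342, 0.058]
contact_force: [-0.0, -0.2, 4.5]
opening: 0.0001
```

```bash
python3 snap.py 12 wrist;  python3 - <<'E'
import cv2
cv2.imwrite('pics/p12.png',cv2.resize(cv2.imread('pics/wrist12.png')[130:360,200:600],None,fx=2,fy=2))
E
```

```text
12.5333 [ 0.5244 -0.0744  0.0827] [-2.042 -2.342  0.058] [-0.  -0.2  4.5]
```

View pics/p12.png

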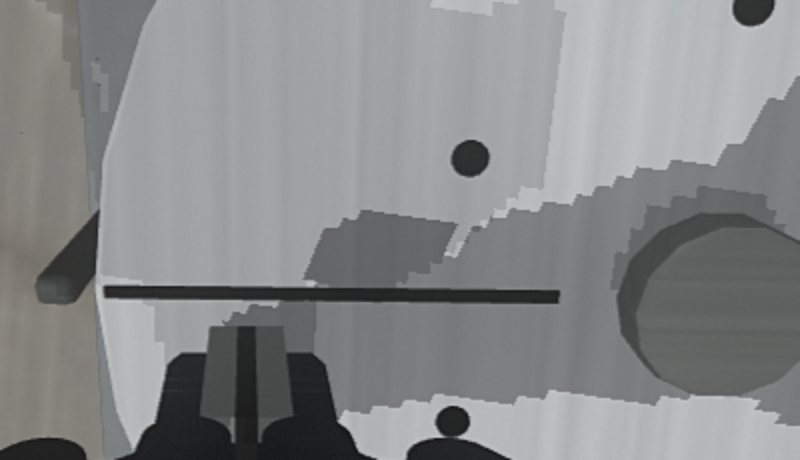

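>>> step_arm([
  [0, 0, 0.1, 0, 0, 0, 1],
  [0, 0, 0.2, 0, 0, 0, 1],
  [0, 0, 0.4, 0, 0, 0, 1],
  [0, 0, 1, 0, 0, 0, 1],
  [0, 0, 2, 0, 0, 0, 1],
  [0, 0, 3, 0, 0, 0, 1],
  [0, 0, 3, 0, 0, 0, 1],
  [0, 0, 1.5, 0, 0, 0, 1],
])

```text
time: 13.25
ee_pos: [0.5159, -0.0721, 0.1923]
tcp_rot: [-2.031, -2.328, 0.071]
contact_force: [-0.3, -0.2, 0.6]
opening: -0.0002
```

```bash
python3 snap.py 13 wrist; python3 snap.py 13b wrist
```

```text
13.25 [ 0.5159 -0.0721  0.1923] [-2.031 -2.328  0.071] [-0.3 -0.2  0.6]
13.3 [ 0.5176 -0.0724  0.1948] [-2.033 -2.331  0.068] [ 0.8 -0.2  2.3]
```

View pics/wrist13.png

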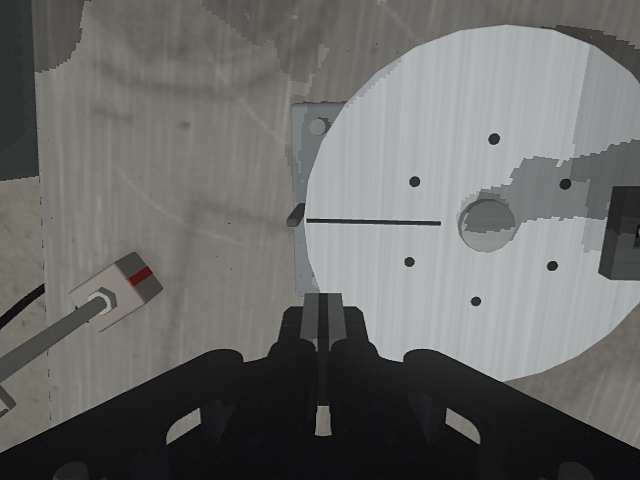

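View pics/wrist13b.png

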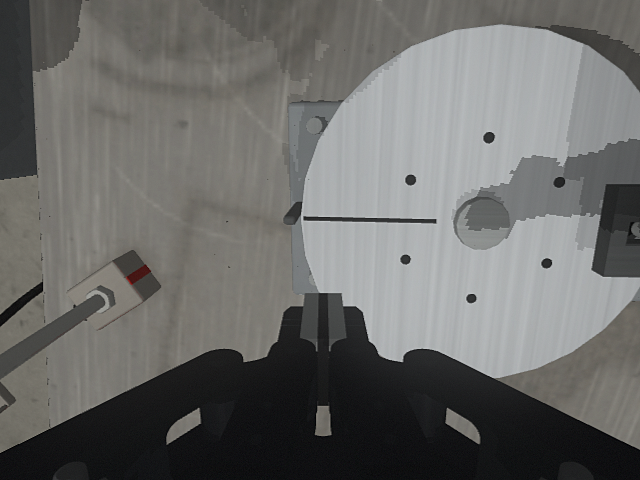

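```bash
python3 - <<'E'
import numpy as np
from h import *
for k,D,L in [('13',[(494,139),(565.5,184),(552.5,266),(476,301),(409.5,262),(415,182)],[(307,220.5),(440,223.5),(292,220)]),('13b',[(489,137.5),(559.5,182),(547,263.5),(471.5,298.5),(405.5,259.5),(410.5,180)],[(303.5,218.5),(436,221),(288.5,217.5)])]:
    c=np.load(f'pics/wrist{k}.npz')
    dp=np.array([ray(c,*p,.07)[:2] for p in D]);cc=dp.mean(0)
    a=np.degrees(np.arctan2(*(dp-cc).T[::-1]))
    print(cc,(a%60).mean())
    for p in L:
        d=ray(c,*p,.07)[:2]-cc;print(np.hypot(*d),np.degrees(np.arctan2(d[1],d[0])))
E
python3 - <<'E'
import cv2
cv2.imwrite('pics/p13.png',cv2.resize(cv2.imread('pics/wrist13b.png')[190:245,265:345],None,fx=9,fy=9,interpolation=cv2.INTER_NEAREST))
E
```

```text
[ 0.6024179  -0.04780596] 37.35536035470304
0.10754936656738917 -172.70283662453025
0.026487133231424053 -172.62406951710688
0.11689746303215709 -172.75506048194927
[ 0.60241776 -0.04783333] 37.33713829263569
0.10785739930414992 -172.71668815862438
0.02630746642337428 -173.14610814682055
0.11728110173316636 -172.92891931638715
```

View pics/p13.png

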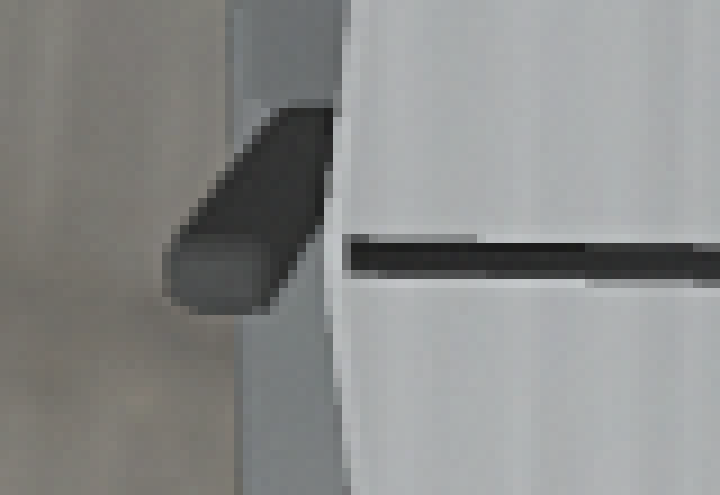

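>>> step_arm([
  [0, 0.4, 0.1, 1.2, -7.0, 0, 1],
  [0, 0.4, 0.1, 1.2, -7.0, 0, 1],
  [0, 0.4, 0.1, 1.2, -7.0, 0, 1],
  [0, 0.4, 0, 1.2, -7.0, 0, 1],
  [0, 0.4, 0, 1.2, -7.0, 0, 1],
  [0, 0.4, 0, 1.2, -7.0, 0, 1],
  [0, 0.4, 0, 1.2, -7.0, 0, 1],
  [0, 0.2, 0, 1.2, -6.0, 0, 1],
])

```text
time: 14.02
ee_pos: [0.5184, -0.0382, 0.1902]
tcp_rot: [1.696, 1.979, 0.787]
contact_force: [0.6, 0.7, 0.2]
opening: 0.0001
```

```bash
cat > st.py <<'E'
from station import status
import numpy as np
from scipy.spatial.transform import Rotation as R
s=status.observe();M=R.from_rotvec(s['tcp_rot']).as_matrix()
z=M[:,2];y=M[:,1];u=np.array([np.cos(np.radians(8)),np.sin(np.radians(8)),0])
print(s['time'],s['q'].round(3),'pos',s['ee_pos'].round(4),'F',s['contact_force'].round(1))
print('z',z.round(3),'az',np.degrees(np.arctan2(z[1],z[0])).round(1),'lean',np.degrees(np.arccos(-z[2])).round(1),'x',M[:,0].round(3))
tip=s['ee_pos']+.014*z
h=.0065; c=tip+h*(y if y[2]<0 else -y);k=np.array([.6867,-.0362,.142]);d=k-c;print('corner',c.round(4),'to knob',d.round(4))
E
python3 st.py; python3 snap.py 14 scene
```

```text
14.0167 [-0.382 -0.08   2.375  1.067  0.444 -1.433] pos [ 0.5184 -0.0382  0.1902] F [0.6 0.7 0.2]
z [ 0.641  0.149 -0.753] az 13.1 lean 41.1 x [-0.171  0.984  0.049]
corner [ 0.5225 -0.0367  0.1754] to knob [ 0.1642  0.0005 -0.0334]
14.0167 [ 0.5184 -0.0382  0.1902] [1.696 1.979 0.787] [0.6 0.7 0.2]
```

View pics/scene14.png

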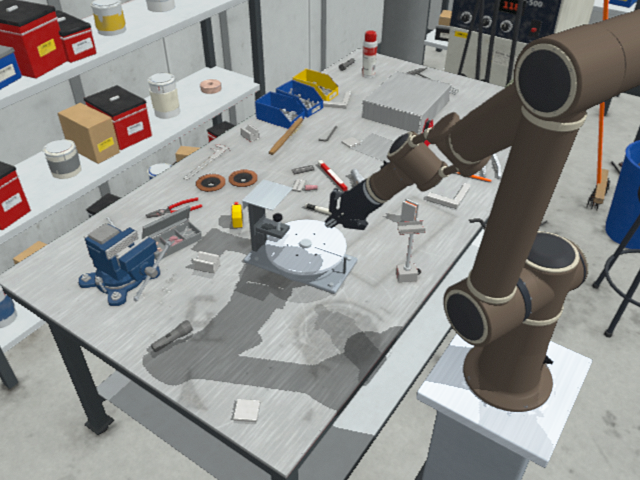

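```bash
cat >> st.py <<'E'
th=np.radians(53)
zd=np.array([np.sin(th)*u[0],np.sin(th)*u[1],-np.cos(th)])
# full desired frame: tool x lateral (+-)
lat=np.array([-u[1],u[0],0])
xd=lat*np.sign(M[:,0]@lat);Md=np.c_[xd,np.cross(zd,xd),zd]
rv=R.from_matrix(Md@M.T).as_rotvec(degrees=True);print('turn',rv.round(1))
print('TCP shift to contact (cm)', ((k-(Md@np.array([0,0,.014])+h*Md[:,1]*(1 if Md[2,1]<0 else -1)))-s['ee_pos']).round(4)*100)
E
python3 st.py
```

```text
14.0667 [-0.383 -0.079  2.379  1.074  0.445 -1.441] pos [ 0.5164 -0.0373  0.188 ] F [-0.4  0.2 -1.7]
z [ 0.639  0.151 -0.754] az 13.3 lean 41.0 x [-0.172  0.984  0.051]
corner [ 0.5205 -0.0358  0.1732] to knob [ 0.1662 -0.0004 -0.0312]
turn [ -1.  -12.4  -2.2]
TCP shift to contact (cm) [16.31  0.   -3.24]
```

>>> step_arm([
  [0.8, 0, 0.1, 0, -0.8, -0.3, 1],
  [1.3, 0, 0.1, -0.1, -1.6, -0.3, 1],
  [1.3, 0, 0.1, -0.1, -1.6, -0.3, 1],
  [1.3, 0, 0, -0.1, -1.8, -0.3, 1],
  [1.3, 0, 0, -0.1, -1.8, -0.3, 1],
  [1.3, 0, 0, -0.1, -1.8, -0.3, 1],
  [1.3, 0, 0, -0.1, -1.6, -0.3, 1],
  [0.8, 0, 0, 0, -1, 0, 1],
])

```text
time: 14.73
ee_pos: [0.6059, -0.0355, 0.1806]
tcp_rot: [1.591, 1.81, 0.896]
contact_force: [0.2, 0.1, -0.4]
opening: 0.0002
```

```bash
python3 st.py; python3 snap.py 15 scene wrist; python3 - <<'E'
import cv2
cv2.imwrite('pics/s15.png',cv2.resize(cv2.imread('pics/scene15.png')[120:300,220:450],None,fx=3,fy=3))
E
```

```text
14.7333 [-0.306  0.126  2.309  1.946  0.381 -2.245] pos [ 0.6059 -0.0355  0.1806] F [ 0.2  0.1 -0.4]
z [ 0.777  0.118 -0.618] az 8.6 lean 51.8 x [-0.136  0.991  0.017]
corner [ 0.6128 -0.0343  0.1668] to knob [ 0.0739 -0.0019 -0.0248]
turn [-0.8 -1.3  0.2]
TCP shift to contact (cm) [ 7.36 -0.17 -2.49]
14.7333 [ 0.6059 -0.0355  0.1806] [1.591 1.81  0.896] [ 0.2  0.1 -0.4]
```

View pics/s15.png

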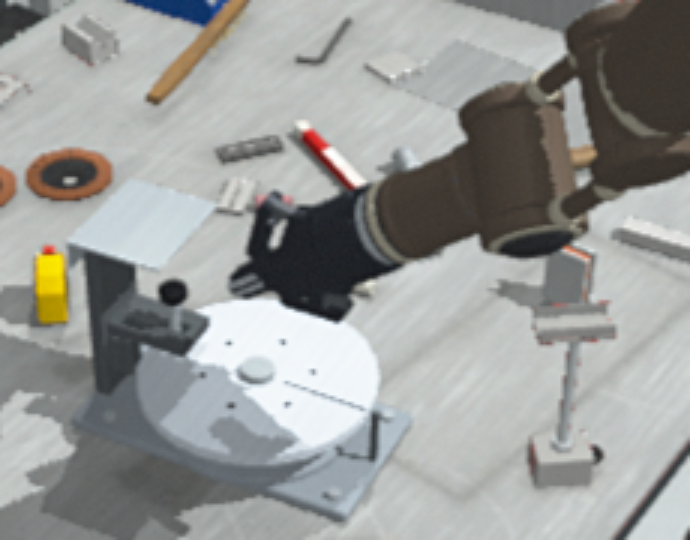

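View pics/wrist15.png

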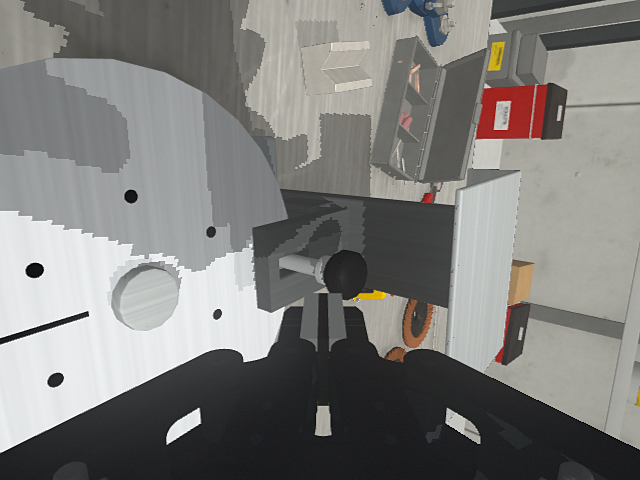

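```bash
cat > ik.py <<'E'
import numpy as np
from scipy.spatial.transform import Rotation as R
from scipy.optimize import least_squares
D=[([-1.20371693,.309009152,1.63520367,0,1.19969408,-.0697],[.26407635,-.56559139,.2440363]),
([-.71737073,.0924366,1.88555404,-.00270818,1.16620344,-.2256],[.41439397,-.30480266,.24882541]),
([-.187565844,.0787625757,1.90259348,-.0003,1.16333784,-.30815],[.50434327,-.05153194,.24781131]),
([-.2810986,.33969153,1.95279412,-.00651085,.84542811,-.39023526],[.52346092,-.10740717,.09016491]),
([-0.382,-0.08,2.375,1.067,0.444,-1.433],[0.5184,-0.0382,0.1902]),
([-0.306,0.126,2.309,1.946,0.381,-2.245],[0.6059,-0.0355,0.1806])]
def rot(ax,a): return R.from_euler(ax,a).as_matrix()
def fk(q,p):
    r0,dl,h,L1,L2,a,L3,w=p
    A=rot('z',q[0]);B=A@rot('y',q[1]);C=A@rot('y',q[1]+q[2]);E=C@rot('z',q[3])@rot('y',q[4])
    pos=A@[r0,dl,h]+B@[0,0,L1]+C@[a,0,L2]+E@[0,0,L3]
    return pos,E@rot('z',q[5]) 
def fit():
    f=lambda p:np.r_[np.concatenate([fk(q,p)[0]-x for q,x in D]),1e-3*(p-p0)]
    p0=np.array([0,.044,.2,.4,.4,0,.25,0])
    s=least_squares(f,p0);return s.x,s.fun
P,res=fit()
if __name__=='__main__':
    print(P.round(4),abs(res[:18]).max())
    print(fk(D[-1][0],P)[1])
E
python3 ik.py
```

```text
[-4.000e-04  4.360e-02  3.152e-01  4.815e-01  5.270e-01  3.670e-02
  3.034e-01  0.000e+00] 0.00032596418188127196
[[-0.61364859 -0.13617868  0.77774724]
 [-0.07136979  0.99054907  0.11712764]
 [-0.7863471   0.01636755 -0.61756809]]
```

```bash
cat > solve.py <<'E'
from ik import *
lo=np.array([-3.06,-.79,.05,-1.19,.05,-2.94]);hi=np.array([3.06,1.96,2.63,4.34,2.64,2.94])
K=np.array([.6867,-.0362])
def target(lean,az,ktop,roll=0,h=.0065):
    th=np.radians(lean);a=np.radians(az);u=np.array([np.cos(a),np.sin(a),0])
    z=np.sin(th)*u-np.cos(th)*np.array([0,0,1.])
    x=np.array([-u[1],u[0],0]);y=np.cross(z,x)
    M=np.c_[x,y,z]
    low=h*(y if y[2]<0 else -y)
    tcp=np.r_[K,ktop]-.014*z-low
    return tcp,M
Rt=rot('z',np.pi/2)
def ikq(tcp,M,q0):
    def f(q):
        p,E=fk(q,P);T=E@rot('z',0)
        # tool x = fk y, tool y = -fk x
        T=np.c_[E[:,1],-E[:,0],E[:,2]]
        return np.r_[(p-tcp)*10,R.from_matrix(M@T.T).as_rotvec()]
    return least_squares(f,np.clip(q0,lo+1e-3,hi-1e-3),bounds=(lo,hi))
if __name__=='__main__':
  import sys
  for lean in (40,45,50,55):
    for az in (8,-20,-35,35):
        for kt in (.15,.12):
            best=None
            for q0 in ([-.3,.13,2.3,1.9,.4,-2.2],[-.3,.3,2.0,.5,.6,-.8],[-.1,.4,1.9,-.6,.6,.5],[-.1,.4,1.9,2.5,.6,-2.5],[-.1,.4,1.9,3.1,.3,-2.9]):
                s=ikq(*target(lean,az,kt),np.array(q0))
                if best is None or s.cost<best.cost-1e-9:best=s
            print(lean,az,kt,best.x.round(2),'cost',best.cost.round(6))
E
python3 solve.py
```

```text
40 8 0.15 [-0.22  0.27  2.04  0.95  0.28 -1.21] cost 0.0
40 8 0.12 [-0.22  0.32  2.05  1.16  0.25 -1.42] cost 0.0
40 -20 0.15 [-0.02  0.28  2.03 -0.91  0.26  1.15] cost 0.0
40 -20 0.12 [-0.02  0.33  2.04 -1.12  0.23  1.37] cost 0.0
40 -35 0.15 [ 0.07  0.33  1.96 -1.02  0.49  1.51] cost 0.0
40 -35 0.12 [ 0.07  0.38  1.97 -1.12  0.46  1.62] cost 0.0
40 35 0.15 [-0.36  0.35  1.92  0.99  0.69 -1.71] cost 0.0
40 35 0.12 [-0.36  0.4   1.93  1.05  0.66 -1.79] cost 0.0
45 8 0.15 [-0.23  0.27  2.09  1.46  0.26 -1.72] cost 0.0
45 8 0.12 [-0.23  0.33  2.1   1.7   0.26 -1.98] cost 0.0
45 -20 0.15 [-0.02  0.28  2.06 -1.19  0.24  1.43] cost 0.000794
45 -20 0.12 [-0.02  0.33  2.04 -1.19  0.22  1.43] cost 0.002988
45 -35 0.15 [ 0.09  0.33  1.99 -1.19  0.5   1.69] cost 0.00043
45 -35 0.12 [ 0.08  0.38  1.97 -1.19  0.48  1.7 ] cost 0.002008
45 35 0.15 [-0.39  0.36  1.96  1.16  0.71 -1.89] cost 0.0
45 35 0.12 [-0.39  0.41  1.97  1.23  0.69 -1.98] cost 0.0
50 8 0.15 [-0.25  0.28  2.14  1.92  0.31 -2.19] cost 0.0
50 8 0.12 [-0.25  0.34  2.14  2.1   0.34 -2.38] cost 0.0
50 -20 0.15 [-0.02  0.27  2.06 -1.19  0.23  1.42] cost 0.008081
50 -20 0.12 [-0.03  0.33  2.05 -1.19  0.21  1.43] cost 0.013569
50 -35 0.15 [ 0.1   0.34  1.98 -1.19  0.53  1.7 ] cost 0.006618
50 -35 0.12 [ 0.09  0.39  1.97 -1.19  0.51  1.72] cost 0.011049
50 35 0.15 [-0.42  0.38  1.99  1.32  0.75 -2.06] cost 0.0
50 35 0.12 [-0.42  0.43  2.    1.39  0.73 -2.15] cost 0.0
55 8 0.15 [-0.26  0.3   2.18  2.21  0.41 -2.5 ] cost 0.0
55 8 0.12 [-0.26  0.37  2.18  2.33  0.46 -2.62] cost 0.0
55 -20 0.15 [-0.12  0.28  2.18  3.11  0.26 -2.94] cost 0.020008
55 -20 0.12 [-0.12  0.35  2.19  3.12  0.33 -2.94] cost 0.020274
55 -35 0.15 [ 0.11  0.34  1.97 -1.19  0.55  1.71] cost 0.02013
55 -35 0.12 [ 0.11  0.4   1.96 -1.19  0.55  1.73] cost 0.027315
55 35 0.15 [-0.45  0.4   2.02  1.46  0.8  -2.21] cost 0.0
55 35 0.12 [-0.45  0.46  2.02  1.52  0.8  -2.3 ] cost 0.0
```

>>> step_arm([
  [0.6, 0, -0.1, -0.1, -0.4, 0, 1],
  [1, 0, -0.2, -0.1, -0.4, 0, 1],
  [1.1, 0, -0.2, -0.1, -0.4, 0, 1],
  [1.1, 0, -0.2, -0.1, -0.4, 0, 1],
  [1.1, 0, -0.2, -0.1, -0.4, 0, 1],
  [1.0, 0, -0.2, -0.1, -0.4, 0, 1],
  [0.8, 0, -0.1, -0.1, -0.4, 0, 1],
  [0.3, 0, 0, 0, 0, 0, 1],
])

```text
time: 15.5
ee_pos: [0.6725, -0.0328, 0.1619]
tcp_rot: [1.562, 1.794, 0.91]
contact_force: [0.4, -0.2, 0.8]
opening: -0.0001
```

```bash
python3 st.py; python3 snap.py 16 scene wrist; python3 - <<'E'
import cv2
cv2.imwrite('pics/s16.png',cv2.resize(cv2.imread('pics/scene16.png')[150:290,220:380],None,fx=4,fy=4))
E
```

```text
15.5 [-0.257  0.284  2.185  2.155  0.387 -2.431] pos [ 0.6725 -0.0328  0.1619] F [ 0.4 -0.2  0.8]
z [ 0.795  0.117 -0.595] az 8.4 lean 53.5 x [-0.141  0.99   0.006]
corner [ 0.6798 -0.0317  0.1483] to knob [ 0.0069 -0.0045 -0.0063]
turn [-0.4  0.5 -0.1]
TCP shift to contact (cm) [ 0.7  -0.44 -0.63]
15.5 [ 0.6725 -0.0328  0.1619] [1.562 1.794 0.91 ] [ 0.4 -0.2  0.8]
```

View pics/s16.png

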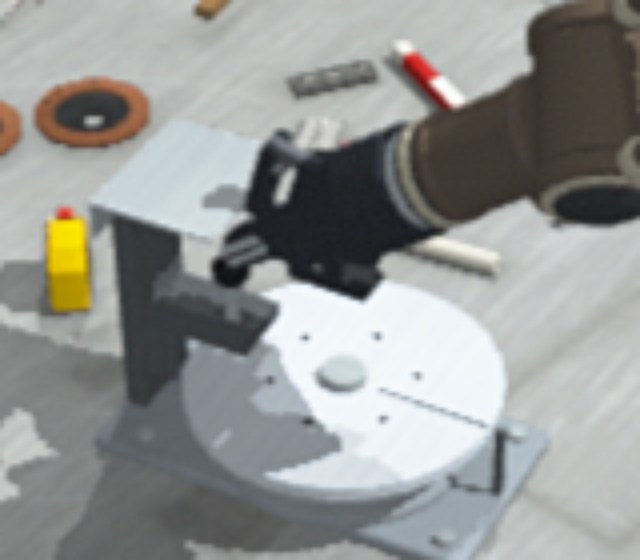

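View pics/wrist16.png

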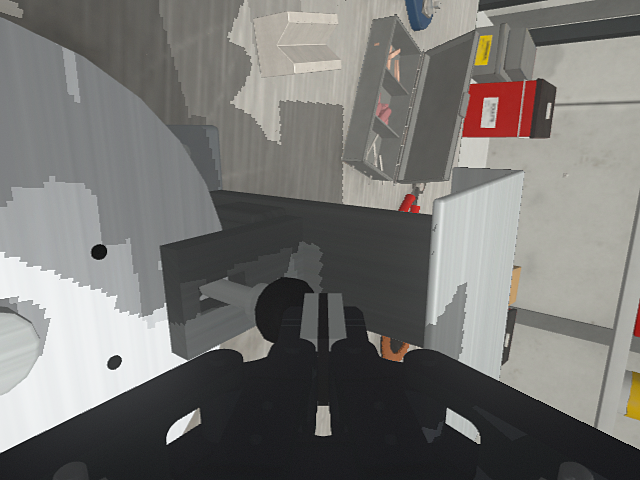

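```bash
python3 - <<'E'
import numpy as np
from h import *
for k,p in [('15',(346,274)),('16',(287,312))]:
    c=np.load(f'pics/wrist{k}.npz')
    for z in (.142,.134): print(k,z,ray(c,*p,z))
    print(proj(c,(.6867,-.0362,.134)),proj(c,(.6867,-.0362,.142)))
E
```

```text
15 0.142 [ 0.67337018 -0.03195941  0.142     ]
15 0.134 [ 0.68534527 -0.03521873  0.134     ]
[347.23546348 275.37501472] [359.19180497 278.21955877]
16 0.142 [ 0.67592357 -0.03153255  0.142     ]
16 0.134 [ 0.68552733 -0.0357302   0.134     ]
[288.80850064 312.49368782] [304.02286631 317.50574844]
```

>>> step_arm([
  [0.15, -0.1, 0, 0, 0, 0, 1],
  [0.2, -0.14, 0, 0, 0, 0, 1],
  [0.2, -0.14, 0, 0, 0, 0, 1],
  [0.15, -0.06, 0, 0, 0, 0, 1],
  [0, 0, 0, 0, 0, 0, 1],
  [0, 0, -0.2, 0, 0, 0, 1],
  [0, 0, -0.2, 0, 0, 0, 1],
  [0, 0, 0, 0, 0, 0, 1],
])

```text
time: 16.27
ee_pos: [0.6763, -0.0362, 0.1619]
tcp_rot: [1.556, 1.793, 0.919]
contact_force: [0.4, -0.8, 0.9]
opening: 0.0
```

```bash
python3 st.py
```

```text
16.2667 [-0.266  0.293  2.177  2.146  0.4   -2.429] pos [ 0.6763 -0.0362  0.1619] F [ 0.4 -0.8  0.9]
z [ 0.799  0.122 -0.589] az 8.7 lean 53.9 x [-0.145  0.989  0.008]
corner [ 0.6837 -0.035   0.1484] to knob [ 0.003  -0.0012 -0.0064]
turn [-0.6  0.8 -0.3]
TCP shift to contact (cm) [ 0.32 -0.11 -0.62]
```

>>> step_arm([
  [0.1, -0.03, -0.3, 0, 0, 0, 1],
  [0.1, -0.03, -0.3, 0, 0, 0, 1],
  [0.1, -0.03, -0.3, 0, 0, 0, 1],
  [0, 0, -0.3, 0, 0, 0, 1],
  [0, 0, -0.3, 0, 0, 0, 1],
  [0, 0, -0.3, 0, 0, 0, 1],
  [0, 0, -0.2, 0, 0, 0, 1],
  [0, 0, -0.2, 0, 0, 0, 1],
])

```text
time: 16.93
ee_pos: [0.6774, -0.037, 0.1513]
tcp_rot: [1.543, 1.775, 0.942]
contact_force: [-2.7, -1.0, 2.4]
opening: 0.0004
```

```bash
python3 st.py; python3 snap.py 17 scene; python3 - <<'E'
import cv2
cv2.imwrite('pics/s17.png',cv2.resize(cv2.imread('pics/scene17.png')[150:290,220:380],None,fx=4,fy=4))
E
```

```text
16.9333 [-0.273  0.327  2.185  2.24   0.449 -2.529] pos [ 0.6774 -0.037   0.1513] F [-2.7 -1.   2.4]
z [ 0.813  0.126 -0.569] az 8.8 lean 55.3 x [-0.145  0.989  0.012]
corner [ 0.6851 -0.0358  0.138 ] to knob [ 0.0016 -0.0004  0.004 ]
turn [-1.   2.2 -0.3]
TCP shift to contact (cm) [ 0.21 -0.02  0.43]
16.9333 [ 0.6774 -0.037   0.1513] [1.543 1.775 0.942] [-2.7 -1.   2.4]
```

View pics/s17.png

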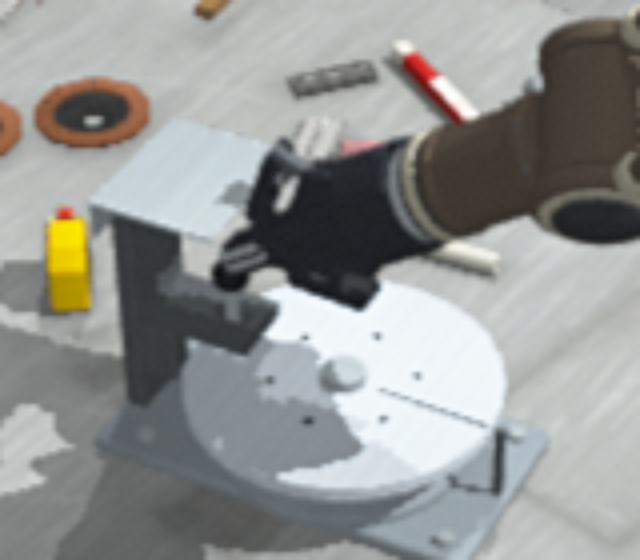

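>>> step_arm([
  [0.05, 0, -0.35, 0, 0.2, 0, 1],
  [0.05, 0, -0.35, 0, 0.2, 0, 1],
  [0.05, 0, -0.35, 0, 0.2, 0, 1],
  [0, 0, -0.35, 0, 0.2, 0, 1],
  [0, 0, -0.35, 0, 0.2, 0, 1],
  [0, 0, -0.35, 0, 0.2, 0, 1],
  [0, 0, -0.3, 0, 0, 0, 1],
  [0, 0, -0.3, 0, 0, 0, 1],
])

```text
time: 17.65
ee_pos: [0.6807, -0.037, 0.1324]
tcp_rot: [1.548, 1.773, 0.95]
contact_force: [-29.9, -3.5, 28.2]
opening: -0.0003
```

```bash
python3 st.py; python3 snap.py 18 scene; python3 - <<'E'
import cv2
cv2.imwrite('pics/s18.png',cv2.resize(cv2.imread('pics/scene18.png')[150:290,220:380],None,fx=4,fy=4))
E
```

```text
17.65 [-0.273  0.375  2.177  2.295  0.479 -2.587] pos [ 0.6807 -0.037   0.1324] F [-29.9  -3.5  28.2]
z [ 0.812  0.131 -0.568] az 9.1 lean 55.4 x [-0.145  0.989  0.02 ]
corner [ 0.6884 -0.0356  0.1191] to knob [-0.0017 -0.0006  0.0229]
turn [-1.5  2.2 -0.3]
TCP shift to contact (cm) [-0.12 -0.03  2.32]
17.65 [ 0.6807 -0.037   0.1324] [1.548 1.773 0.95 ] [-29.9  -3.5  28.2]
```

View pics/s18.png

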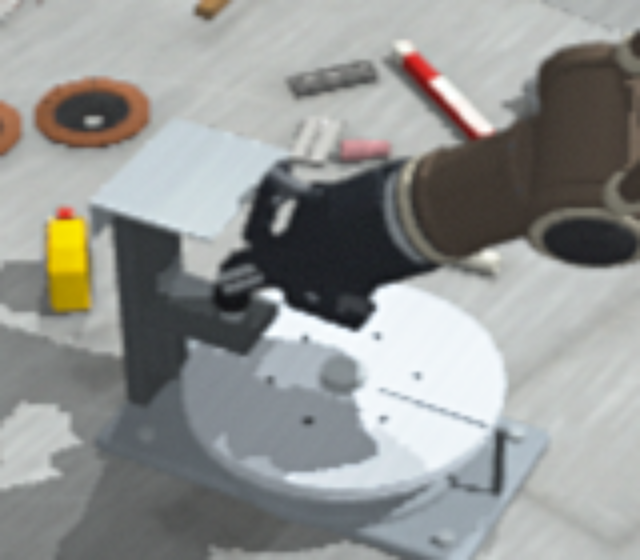

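>>> step_arm([
  [-0.1, 0, 0.3, 0, 0, 0, 1],
  [-0.2, 0, 0.5, 0, 0, 0, 1],
  [-0.8, -0.1, 0.6, 0, 0, 0, 1],
  [-1.5, -0.2, 0.7, 0, 0, 0, 1],
  [-1.8, -0.2, 0.7, 0, 0, 0, 1],
  [-1.8, -0.2, 0.7, 0, 0, 0, 1],
  [-1.8, -0.2, 0.7, 0, 0, 0, 1],
  [-1.5, -0.2, 0.5, 0, 0, 0, 1],
])

```text
time: 18.37
ee_pos: [0.5825, -0.0484, 0.1779]
tcp_rot: [1.553, 1.778, 0.944]
contact_force: [-0.5, 0.4, 0.1]
opening: -0.0002
```

>>> step_arm([
  [-1, 0, 0.5, 0, 0, 0, 1],
  [-1, 0, 0.8, 0, 0, 0, 1],
  [-1, 0, 0.8, 0, 0, 0, 1],
  [-0.5, 0, 0.5, 0, 0, 0, 1],
  [0, 0, 0, 0, 0, 0, 1],
  [0, 0, 0, 0, 0, 0, 1],
  [0, 0, 0, 0, 0, 0, 1],
  [0, 0, 0, 0, 0, 0, 1],
])

```text
time: 19.03
ee_pos: [0.5426, -0.0488, 0.201]
tcp_rot: [1.559, 1.784, 0.935]
contact_force: [-0.0, -0.6, 0.6]
opening: 0.0003
```

```bash
python3 st.py; python3 snap.py 19 scene wrist; python3 - <<'E'
import cv2
cv2.imwrite('pics/s19.png',cv2.resize(cv2.imread('pics/scene19.png')[150:290,220:380],None,fx=4,fy=4))
E
```

```text
19.0333 [-0.424 -0.027  2.444  1.841  0.482 -2.216] pos [ 0.5426 -0.0488  0.201 ] F [-0.  -0.6  0.6]
z [ 0.803  0.127 -0.582] az 9.0 lean 54.4 x [-0.143  0.99   0.019]
corner [ 0.5501 -0.0474  0.1876] to knob [ 0.1366  0.0112 -0.0456]
turn [-1.3  1.2 -0.2]
TCP shift to contact (cm) [13.69  1.16 -4.54]
19.0333 [ 0.5426 -0.0488  0.201 ] [1.559 1.784 0.935] [-0.  -0.6  0.6]
```

View pics/s19.png

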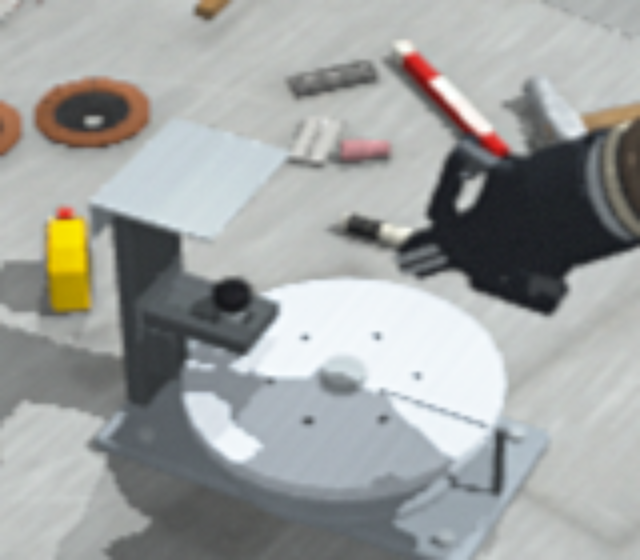

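View pics/wrist19.png

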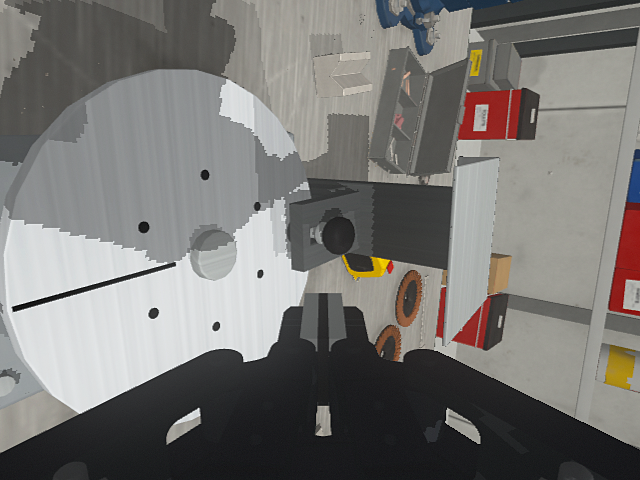

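```bash
python3 - <<'E'
import numpy as np
from h import *
c=np.load('pics/wrist19.npz');s=np.load('pics/scene19.npz')
for z in (.112,.118,.124,.134): print(z,proj(c,(.6867,-.0362,z)).round(1),proj(s,(.6867,-.0362,z)).round(1))
# knob blobs
for n,im,(x0,y0,x1,y1) in [('w',c['color'],(315,205,365,265)),('s',s['color'],(268,215,290,232))]:
    g=im[y0:y1,x0:x1].max(2)<32;ys,xs=np.nonzero(g);print(n,xs.mean()+x0,ys.mean()+y0,len(xs),xs.min()+x0,xs.max()+x0,ys.min()+y0,ys.max()+y0)
cc=np.array([.6025,-.048])
for p in [(175,264),(14,309)]:
    d=ray(c,*p,.07)[:2]-cc;print(np.hypot(*d),np.degrees(np.arctan2(d[1],d[0])))
E
```

```text
0.112 [339.8 235.8] [278.6 224. ]
0.118 [346.6 236.9] [278.6 222.2]
0.124 [353.6 238. ] [278.5 220.5]
0.134 [365.6 239.8] [278.3 217.6]
w 347.26666666666665 221.53333333333333 15 339 354 217 234
s 276.29411764705884 224.76470588235293 17 274 280 221 227
0.026865678567006758 -173.24531645273126
0.10768832270254604 -172.90816392298925
```

```bash
python3 -c "
from station import r
print(r.job_done())"
```

```text
the job is handed in; nothing more can be done
None
```

I spun the disc, let it coast untouched, stopped it with its index hole under the slot, pressed the plunger home and handed the job in. No verdict was reported, so these are my own checks.

- **Spin:** The first try failed because I came down too far while repositioning and touched the disc after about 1.7 s. The force read afterwards was 10.5 N; I did not see the peak. I spun it again at about 1.5 rad/s, and it ran free for just over 3 s.
- **Stop and alignment:** I braked it with a light touch of about 3 N. Then I dragged it gently (about 5 N) until the scribed line met the pointer. With the finger lifted, two pictures 0.05 s apart showed it at rest. The line was about 0.8° from the pointer, which puts the hole about 1.1 mm off. The pointer angle varied by up to about 1° between views.
- **Plunger:** I pressed it with the tool leaning about 55°, until the force rose to about 28 N up and 30 N sideways. After the arm backed away, both the scene and wrist cameras put the knob at its home height, about 22 mm down. The line was still at about -173°.
- **Clearance:** The arm finished clear of everything, with wrist force near zero. I kept clear of the bystanders and saw no contact with them, but I did not re-measure their positions at the end. Time used was about 19 s of the 54 s.

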